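# Set a cam clamp on a thin-walled tube without crushing it

### The job

The cam clamp is closed but adjusted too loosely for the thin-walled tube in the V-cradle. Flip its red lever fully open, turn the brass nut clockwise until the lever would begin to bite at about half of its swing, then flip the lever gently fully closed and let go. Do not over-tighten (the tube would dent), do not bump or shift the tube, and leave the other things where they are.

Things in the scene. Friction and masses are not known exactly. Their poses are not given: they have to be found in the camera images.
- clamp: Cam clamp bolted to the table; place and yaw differ each time. Origin at table height; +x points from the lever to the tube, +z up. Base plate 250 (x) x 110 (y) x 12 mm, centred 10 mm towards -x of the origin. A steel column carries a blue bar (32 mm wide, top 132 mm up when closed) that reaches over the tube and holds the brass nut, a screw and a rubber pad. Only bar, screw and pad move.
- press_point (a point): Point on top of the base plate straight below the screw and pad (50 mm to +x of the clamp's origin). The pad, 30 x 30 mm, is sprung: 15 N at first touch, 3 N more per mm. As found, lever closed, it is 0 to 12 mm clear of the tube: unknown each time, so feel or see the touch. 27 to 43 N when closed is right (35 best); over 50 N dents the tube.
- lever (a joint): Red-ended cam lever, rad: 0 closed (level, pointing along the clamp's -x), 1.5 fully open (upright). Right setting: the pad first touches near 0.75. The lever lifts the bar evenly, 9.3 mm per rad: 0 mm closed, 14 mm open. Stays where left: friction 0.5 N m, about 5 N at the handle when free, 7 N from where the pad touches, rising to about 9 N.
- lever_hinge (a point): Centre of the lever's pivot, 75 mm above the table, 45 mm towards -x of the clamp's origin; its axis lies along the clamp's y. Fixed to the clamp.
- lever_grip (a point): Centre of the red barrel at the lever's end, 95 mm from the pivot: 20 mm diameter, 22 mm long along the clamp's y with flat ends, free to be pinched across its ends from above; it pivots between the fingers, and may slip in a light pinch. Moves with the lever.
- nut_center (a point): Centre of the round brass nut, 44 mm diameter, 26 mm tall, axis vertical, 160 mm up when closed; 14 mm clear above the bar, rises with it. Clockwise from above tightens: lowers the pad 5 mm per rad. Turns in place; the 14 mm screw end stands 12 mm above it at first. Friction 0.26 N m; touch adds 0.075, then 0.075 N m per rad. Travel from as found: 0.3 rad back, 5.5 on.
- tube: Thin-walled bright metal tube, 50 mm diameter, 170 mm long, lying along the clamp's y in two V-blocks under the pad. Origin at its middle, on its axis (y along the tube).
- square: Red magnetic welding square, about 75 mm, near the clamp's +y side; leave alone. Origin at its underside.
- block: Steel block 50 x 35 x 25 mm near the clamp's -y side; leave alone. Origin at its underside.
- wirebrush: Wire brush with wooden handle, 230 mm long, 30 mm high, on the left; leave alone.
- hammer: Hammer lying on the right; leave alone.
- mug: Steel mug, 84 mm diameter, 90 mm high, on the left; leave alone.
- offcut: Short steel pipe offcut standing on end, 60 mm diameter, 60 mm high, on the right; leave alone.
- spraycan: Spray can standing, 54 mm diameter, 160 mm high, on the far left; leave alone.
Mind the look-alikes: they are no part of the job. What is shaped like the tube but green, pink or purple is not meant.

How it is judged (in metres and radians):
On the way:
1. the lever is flipped fully open (beyond 1.3 rad) (value of joint lever above 1.3 rad), for 0.2 s.
At the end, for the whole second after the job is handed in: The lever is closed (within 0.1 rad) and released, and the clamp presses the tube with 27 to 43 N (the lever bites at about half of its swing); the tube rests in its cradle within 10 mm of where it was (value of joint lever below 0.1 rad and contact force between clamp and tube between 27 and 43 N and distance of tube from where it was at the start of the episode below 0.0112 m and linear speed of tube below 0.0112 m/s); the robot touches nothing.
It fails at once if the clamp presses the tube with more than 50 N and dents it (contact force between clamp and tube above 50 N).
It fails at once if the tube is bumped by the robot (more than 5 N) (contact force between any of the fingers, the arm and tube above 5 N).
It fails at once if the tube is shifted more than 15 mm (distance of tube from where it was at the start of the episode above 0.015 m).
It fails at once if a bystander is moved more than 30 mm (distance of any of square, block, wirebrush, hammer, mug, offcut, spraycan from where it was at the start of the episode above 0.03 m).
It also fails if it takes over 72 s, if anything falls off the work surface, if the arm or the gripper's body presses on something with over 40 N, if the wrist force passes 120 N, or if a joint passes its speed limit or range.

### The arm

A 6-joint arm with a two-finger parallel gripper is mounted at the origin on the work surface. World frame = base frame: x ahead of the robot, y to its left, z up, the work surface at z = 0. Lengths are in mm, angles in degrees, forces in N, time in s.
With the tool pointing down it reaches from about 375 to 975 mm from the base axis. Payload 3.8 kg.
Tool frame: the origin (TCP) lies midway between the tips of the shut fingers; the grasp point (between the pads) lies behind it (ctrl.hold_point_z is the z of the grasp point in the tool frame, in mm); z points along the fingers, y is the direction in which the jaws open and shut (so a half turn about z gives the same grasp; the last joint's range is limited). The gripper opens to 85 mm and grips with 20 to 120 N. Pads are 22 mm wide; open, the fingers measure 114 mm over their backs; the gripper's body (76 mm by 85 mm) begins 54 mm behind the grasp point. The pads swing forward as they close: fully open they stand 13 mm farther back than shut.
Start: joints at [72.198, 15.12, 91.902, -0, 72.978, -2.114], TCP at [182.512, 649.852, 231.28] pointing down, gripper open.
Joint ranges: [-150.88, 150.88], [-54.13, 125.18], [17.81, 147.31], [-75.09, 255.09], [0, 152.58], [-146.25, 146.25]. Speed limits (degrees/s): [147.25, 147.25, 180, 180, 180, 180].

### API

Orientations are given as a 3x3 rotation matrix whose columns are the frame's x, y, z axes.
In Python, from plant import ctrl gives the robot as it stands.
- The arm moves only by the tool drive_tool, never from a script. Its argument "steps" is a list of rows, each an object of numbers: "wx", "wy", "wz": the turn, a rotation vector about the tool's x, y, z in degrees; "x", "y", "z": the shift along the tool's x, y, z in units of 30 mm (1.0 is 30 mm); "grip": the closure, from 0 (fully open) to 1 (shut). In form: [{"wx": .., "wy": .., "wz": .., "x": .., "y": .., "z": .., "grip": ..}, ...]. A call has 1 to 12 rows; each row is the pose to reach, as a shift and turn from the pose commanded when the call began, along the tool's axes at that moment; what a row does not reach only later rows make up. A row lasts 1/8 s, in which the tool goes at most 62.5 mm and 10.7 degrees, less where a joint would pass 70% of its speed; a pose out of reach is approached as far as the arm can. A call with a gripper value outside its range is refused whole. The fingers move at their own pace and stop on an object; "squeeze" is the grip in N (left out, the last holds). Time passes only in rows, so rows that repeat a pose let the fingers close. It gives the time, the measured TCP pose, the force and the opening at its end, in the units of the state.
- ctrl.get_obs(): the state, without advancing time (a new reading comes with each control period).
- ctrl.grab_frame(name): name is "side" or "top" or "wrist"; returns (picture, depth): 400x640x3 uint8, red, green, blue; 400x640 float32, mm along the optical axis (not along the pixel's ray), 0 where there is no reading.
- ctrl.get_calibration(name): a dict with "camera_matrix" (3x3 intrinsics, pixels), "R" (3x3) and "t" (3): a world point X has camera coordinates R X + t; the wrist camera has in their place "T_tool_cam" (4x4, takes a point from camera to tool coordinates, whose origin is the TCP and whose axes are the flange's). Camera axes: x right, y down, z forward; pixel columns grow to the right and rows downward; lengths in mm; the calibration is good to about 2 mm. A picture is of the moment at which its call begins: read the wrist's pose just before it. get_calibration takes no time and is no camera call.
- ctrl.close_job(): hands the job in, once; it reports no verdict.
Trained networks look in the newest picture that a camera, given by its name, has taken for a name from the list of things; names that differ only in an ending like _2 or _b are one class to them, and where a whole thing is asked for, a point or a joint stands for the part that bears it (a point fixed in the world has none). Each returns a list of dicts, best first, with "score" (0 to 1); they miss things now and then, are a little off and sometimes report something else, mostly with a low value. They report only what shows in the picture. A call takes as long as a camera call. They do not tell look-alikes from the thing itself.
- ctrl.search_frame(thing, camera): "uv" ([column, row] in pixels, amid what is visible of it).
The state is a dict: "time": time; "joints": joint angles; "qvel": joint speeds; "tau": joint torques, N m; "tcp_pos": TCP position; "tool_rot": TCP orientation; "force": force on the tool from outside, world axes, zero at the start; "ft_torque": the same for the moment, N m; "grip_width": finger opening in mm.
Only numpy, scipy, OpenCV 4.12 (cv2) and the standard library are available. Lean on these libraries where they do the work, as an engineer would, in place of code of your own. Each camera call takes 0.05 s, during which the arm holds its last target.

## Working session

There is one attempt and no reset: what is moved stays moved. The work goes in short steps, Python scripts to look and compute and a tool call to move; the robot and the scene stay as the last step left them, time stands still between calls to the robot, and variables do not carry over. Pictures are saved under pics/ and viewed, and the job is handed in when it is done.

Besides the shell and the picture viewer there is one more tool, called after "Request:" by a JSON object that holds its "api" and its "payload", one argument or row to a line. drive_tool: Moves the arm, as the interface text tells. Its arguments: {"type":"object","properties":{"steps":{"type":"array","items":{"type":"object","properties":{"wx":{"type":"number"},"wy":{"type":"number"},"wz":{"type":"number"},"x":{"type":"number"},"y":{"type":"number"},"z":{"type":"number"},"grip":{"type":"number"}}}},"squeeze":{"type":"number"}},"required":["steps"]}

```bash
mkdir -p pics; ls; cat > h.py <<'E'
import numpy as np, cv2
from plant import ctrl
def snap(n,f):
    o=ctrl.get_obs(); im,d=ctrl.grab_frame(n); cv2.imwrite('pics/'+f+'.png',im[:,:,::-1]); np.savez('pics/'+f+'.npz',im=im,d=d,p=o['tcp_pos'],R=o['tool_rot']); return im,d,o
def cam(n,o=None):
    c=ctrl.get_calibration(n);K=np.array(c['camera_matrix'])
    if 'R' in c: return K,np.array(c['R']),np.array(c['t'])
    T=np.array(c['T_tool_cam']);W=np.eye(4);W[:3,:3]=o['tool_rot'];W[:3,3]=o['tcp_pos'];M=np.linalg.inv(W@T);return K,M[:3,:3],M[:3,3]
def px(C,X):
    K,R,t=C;p=K@(R@np.array(X,float)+t);return p[:2]/p[2]
def back(C,uv,z):
    K,R,t=C;return R.T@(np.linalg.inv(K)@np.array([uv[0],uv[1],1.])*z-t)
def atz(C,uv,z):
    K,R,t=C;r=R.T@np.linalg.inv(K)@np.array([uv[0],uv[1],1.]);c=-R.T@t;return c+r*(z-c[2])/r[2]
E
python3 - <<'E'
from h import *
for n in ['top','side','wrist']:
    im,d,o=snap(n,n+'0')
    C=cam(n,o); print(n,C[0].tolist(),(-C[1].T@C[2]).round(),C[1].round(2).tolist())
    for th in ['lever_grip','nut_center','tube','clamp']:
        for r in ctrl.search_frame(th,n)[:3]:
            u=np.array(r['uv']);ui=u.astype(int);z=d[ui[1],ui[0]]
            print(th,u.round(1),round(r['score'],2),z,back(C,u,z).round(1))
print(ctrl.hold_point_z,ctrl.get_obs())
E
```

```text
pics
top [[448.8006134013621, 0.0, 322.0485839216111], [0.0, 448.8006134013621, 197.49616894353113], [0.0, 0.0, 1.0]] [ 371.   40. 1442.] [[0.0, -1.0, 0.02], [-0.99, -0.0, -0.13], [0.13, -0.02, -0.99]]
lever_grip [323.4 193.6] 0.55 1376.6282 [560.4   2.   79.2]
nut_center [330.7 156.1] 0.47 1297.0022 [656.9 -16.4 172.5]
nut_center [446.9 176.1] 0.22 1471.8042 [ 630.7 -405.3    2.4]
tube [258.9 222.3] 0.92 1392.3618 [474.1 201.3  47.1]
tube [308.5 268. ] 0.82 1376.896 [334.1  46.8  48.3]
tube [320.4 158. ] 0.8 1393.271 [672.3  11.3  76.7]
clamp [324.2 188.1] 0.85 1366.9412 [ 5.757e+02 -1.000e-01  9.100e+01]
side [[398.5261308697047, 0.0, 319.1957272369142], [0.0, 398.5261308697047, 202.2635127192137], [0.0, 0.0, 1.0]] [ 484. 1091.  805.] [[-1.0, -0.08, -0.0], [-0.04, 0.53, -0.84], [0.07, -0.84, -0.54]]
lever_grip [333.  213.1] 0.53 1303.3438 [527.    9.3  77.9]
nut_center [291.6 185.1] 0.7 1273.6381 [661.7  -3.1 170.3]
tube [287.1 218.8] 0.95 1282.7257 [672.8  48.1  74.2]
tube [272.5 175.8] 0.86 1592.3124 [ 783.9 -290.6   42.9]
tube [345.3 267. ] 0.81 1136.166 [480.  227.2  41.4]
clam
[... 399 characters left out ...]
9e+01,  3.40919180e-04,
        7.29793499e+01, -2.11413818e+00]), 'qvel': array([-0.04443882,  0.02674444, -0.14133817, -0.00870623, -0.00955205,
        0.04034871]), 'tau': array([-2.38658868e-03, -5.14934349e+01, -3.67654717e+01, -1.05149556e-04,
        7.22047971e-04, -7.13268847e-06]), 'tcp_pos': array([182.51600343, 649.86278337, 231.34278908]), 'tool_rot': array([[-9.62749671e-01,  2.70394289e-01,  1.42064724e-05],
       [ 2.70394290e-01,  9.62749669e-01,  6.28533010e-05],
       [ 3.31789708e-06,  6.43533438e-05, -9.99999998e-01]]), 'force': array([ 0.06337386, -1.2863734 , -0.01590855]), 'ft_torque': array([-0.0670591 ,  0.0495098 , -0.01078925]), 'grip_width': 85.13718962930302}
```

```bash
python3 - <<'E'
import cv2
a=cv2.imread('pics/top0.png');cv2.imwrite('pics/topc.png',cv2.resize(a[110:270,230:430],None,fx=4,fy=3.7,interpolation=2)[:600,:800])
a=cv2.imread('pics/side0.png');cv2.imwrite('pics/sidec.png',cv2.resize(a[150:270,240:400],None,fx=5,fy=5,interpolation=2))
E
```

```text
(no output)
```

View pics/top0.png

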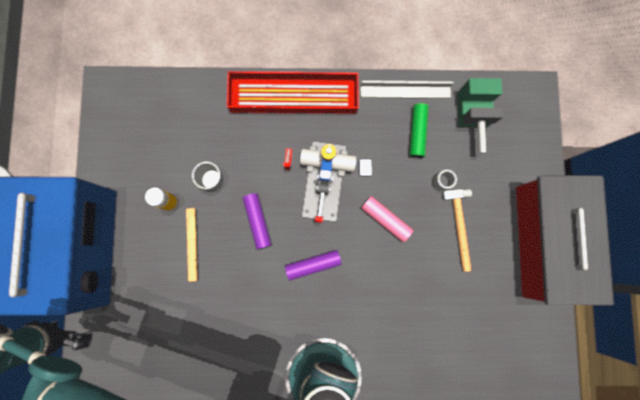

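View pics/topc.png

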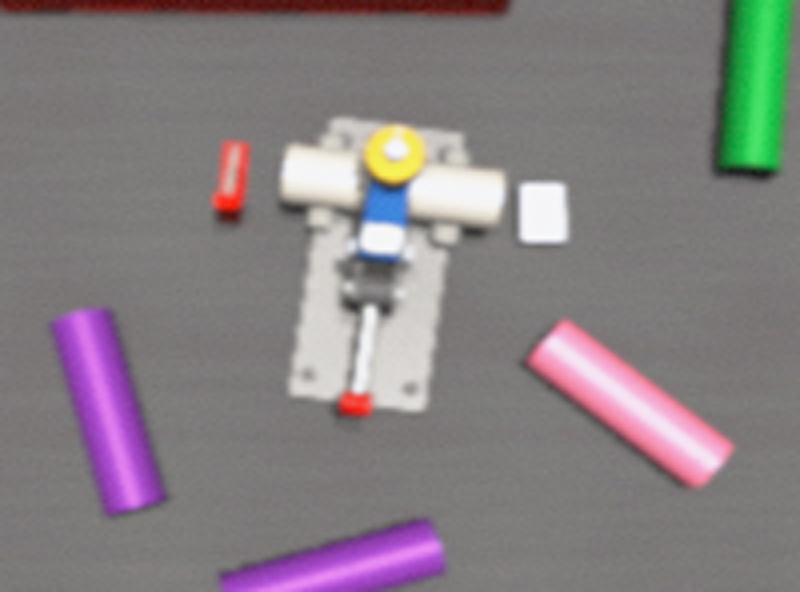

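View pics/sidec.png

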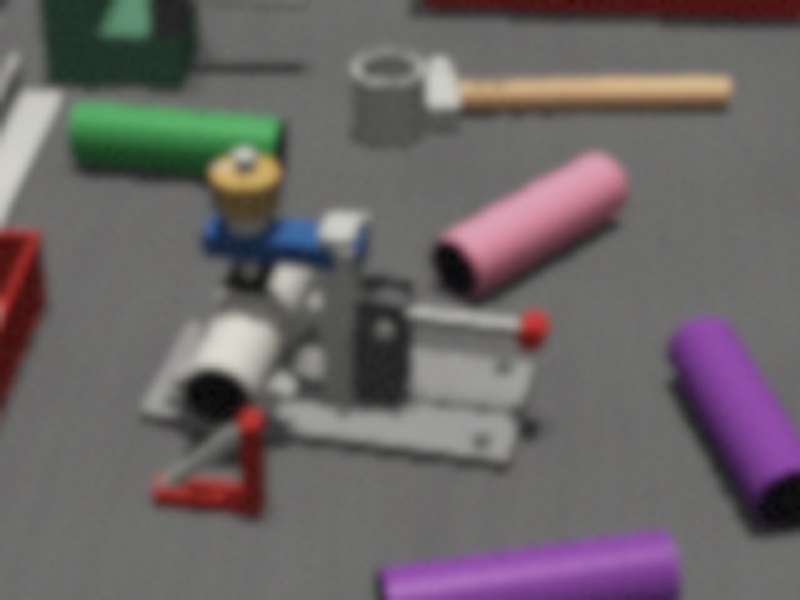

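The clamp sits at about top (323,185). The tube meant is the bright metal one in the V-blocks under the blue bar, top (328,158). The green (418,130), pink (387,219) and purple (257,221; 313,265) ones are look-alikes. The red barrel is at top (319,219) and side (347,216), the brass nut at top (329,150).

```bash
cat > tri.py <<'E'
from h import *
def seg(im,kind,box):
    hsv=cv2.cvtColor(im,cv2.COLOR_RGB2HSV);h,s,v=[hsv[:,:,i].astype(int) for i in range(3)]
    if kind=='red': m=((h<6)|(h>174))&(s>150)&(v>60)
    if kind=='brass': m=(h>14)&(h<32)&(s>90)&(v>100)
    if kind=='blue': m=(h>100)&(h<125)&(s>120)&(v>60)
    b=np.zeros_like(m);b[box[1]:box[3],box[0]:box[2]]=1;m=m&(b>0)
    ys,xs=np.nonzero(m);return xs,ys
def tri(views):
    A=[];B=[]
    for (K,R,t),uv in views:
        r=R.T@np.linalg.inv(K)@np.array([uv[0],uv[1],1.]);r/=np.linalg.norm(r);c=-R.T@t;P=np.eye(3)-np.outer(r,r);A.append(P);B.append(P@c)
    X=np.linalg.solve(sum(A),sum(B));return X,[np.linalg.norm(P@X-b) for P,b in zip(A,B)]
E
python3 - <<'E'
from tri import *
t=np.load('pics/top0.npz');s=np.load('pics/side0.npz');Ct=cam('top');Cs=cam('side')
for k,bt,bs in [('red',(305,205,335,230),(335,205,360,225)),('brass',(315,138,345,160),(278,178,300,192)),('blue',(315,150,340,185),(275,185,320,210))]:
    a=seg(t['im'],k,bt);b=seg(s['im'],k,bs)
    for q,C,d in((a,Ct,t['d']),(b,Cs,s['d'])):
        z=d[q[1],q[0]];P=np.array([back(C,(x,y),zz) for x,y,zz in zip(*q,z) if zz>0]);print(k,len(q[0]),[q[0].mean(),q[1].mean()],q[0].min(),q[0].max(),q[1].min(),q[1].max(),np.median(P,0).round(1),P.mean(0).round(1),P.max(0).round(1))
    print('TRI',tri([(Ct,[a[0].mean(),a[1].mean()]),(Cs,[b[0].mean(),b[1].mean()])]))
# yaw from tube depth in top
d=t['d'];P=[]
for y in range(140,180):
    for x in range(300,358):
        p=back(Ct,(x,y),d[y,x])
        if 50<p[2]<95: P.append(p)
P=np.array(P);print(len(P),P.min(0),P.max(0))
P=P[P[:,2]>70];c=P.mean(0);u,sv,v=np.linalg.svd((P-c)[:,:2]);print(c,v,sv)
E
```

```text
red 36 [np.float64(318.1666666666667), np.float64(219.0)] 315 322 216 221 [482.   18.5  83. ] [482.6  17.9  75. ] [491.   27.   91.1]
red 20 [np.float64(346.2), np.float64(215.5)] 344 348 213 218 [484.2  22.8  81.4] [483.7  23.   80.1] [490.6  30.8  84.6]
TRI (array([483.0871311 ,  17.86941328,  76.54743637]), [np.float64(0.588739097160227), np.float64(0.5887390971602264)])
brass 149 [np.float64(327.9731543624161), np.float64(152.25503355704697)] 321 335 144 159 [666.8  -6.  172.3] [668.9  -8.7 169.2] [726.2  11.7 178.9]
brass 75 [np.float64(289.25333333333333), np.float64(185.08)] 282 295 181 188 [668.8  -1.9 170.1] [672.8 -24.1 158.1] [750.1  14.2 175.5]
TRI (array([669.91557705,  -8.78675468, 166.67303839]), [np.float64(0.31357528639798055), np.float64(0.3135752863981046)])
blue 103 [np.float64(325.6796116504854), np.float64(166.70873786407768)] 320 331 160 180 [636.3  -4.1 131.3] [634.4  -3.3 128.7] [657.1  13.4 138.8]
blue 101 [np.float64(294.1188118811881), np.float64(197.67326732673268)] 281 304 194 202 [649.5   4.7 128.5] [654.4   2.9 127.2] [698.   16.9 132.6]
TRI (array([645.73719301,  -3.35393138, 121.54111342]), [np.float64(9.674122858708527), np.float64(9.67412285870842)])
679 [630.20760062 -97.75648108  50.11780485] [710.35796249  71.91322817  84.20786903]
[670.11043049 -12.80888075  75.30418943] [[ 0.13858244  0.9903509 ]
 [ 0.9903509  -0.13858244]] [1135.3861945   198.75867884]
```

Request:
{"api": "drive_tool", "payload": {
  "steps": [
    {"x":-15.34,"y":-17.57,"z":0,"wz":-7.7,"grip":0.4},
    {"x":-15.34,"y":-17.57,"z":0,"wz":-7.7,"grip":0.4},
    {"x":-15.34,"y":-17.57,"z":0,"wz":-7.7,"grip":0.4},
    {"x":-15.34,"y":-17.57,"z":0,"wz":-7.7,"grip":0.4},
    {"x":-15.34,"y":-17.57,"z":0,"wz":-7.7,"grip":0.4},
    {"x":-15.34,"y":-17.57,"z":0,"wz":-7.7,"grip":0.4},
    {"x":-15.34,"y":-17.57,"z":0,"wz":-7.7,"grip":0.4},
    {"x":-15.34,"y":-17.57,"z":0,"wz":-7.7,"grip":0.4},
    {"x":-15.34,"y":-17.57,"z":0,"wz":-7.7,"grip":0.4},
    {"x":-15.34,"y":-17.57,"z":0,"wz":-7.7,"grip":0.4},
    {"x":-15.34,"y":-17.57,"z":0,"wz":-7.7,"grip":0.4},
    {"x":-15.34,"y":-17.57,"z":0,"wz":-7.7,"grip":0.4}
  ]
}}

```text
invalid input
```

Request:
{"api": "drive_tool", "payload": {
  "steps": [
    {"wx":0,"wy":0,"wz":-2,"x":-1.3,"y":-1.5,"z":0,"grip":0.4},
    {"wx":0,"wy":0,"wz":-4,"x":-2.6,"y":-3.0,"z":0,"grip":0.4},
    {"wx":0,"wy":0,"wz":-6,"x":-3.9,"y":-4.5,"z":0,"grip":0.4},
    {"wx":0,"wy":0,"wz":-7.7,"x":-5.2,"y":-6.0,"z":0,"grip":0.4}
  ],
  "squeeze": 40
}}

```text
time: 1.25
tcp_pos: [284.6, 432.8, 231.5]
tool_rot: [[-0.991, 0.137, 0.001], [0.137, 0.991, 0.0], [-0.001, 0.001, -1.0]]
force: [0.5, -0.4, 0.4]
grip_width: 51.3
```

Request:
{"api": "drive_tool", "payload": {
  "steps": [
    {"x":-1,"y":-1.5,"z":0,"grip":0.4},
    {"x":-2,"y":-3.0,"z":0,"grip":0.4},
    {"x":-3,"y":-4.5,"z":0,"grip":0.4},
    {"x":-4,"y":-6.0,"z":0,"grip":0.4},
    {"x":-5,"y":-7.5,"z":0,"grip":0.4},
    {"x":-6,"y":-9.0,"z":0,"grip":0.4},
    {"x":-7,"y":-10.5,"z":0,"grip":0.4},
    {"x":-7.75,"y":-11.6,"z":0,"grip":0.4},
    {"x":-8.5,"y":-12.8,"z":0,"grip":0.4},
    {"x":-8.5,"y":-12.8,"z":0,"grip":0.4}
  ],
  "squeeze": 40
}}

```text
invalid input
```

```bash
python3 - <<'E'
from tri import *
im,d,o=snap('wrist','w1');C=cam('wrist',o);print(o['tcp_pos'],o['joints'],o['force'],o['ft_torque'])
for k in('red','brass'):
    q=seg(im,k,(0,0,640,400));print(k,len(q[0]),q[0].mean(),q[1].mean())
cv2.imwrite('pics/w1b.png',im[:,:,::-1])
E
```

```text
[284.63107164 432.78228608 231.49778875] [ 5.39235930e+01 -2.04199096e+00  1.10893893e+02 -1.71261210e-02
  7.11042376e+01 -2.81752238e+01] [ 0.53281877 -0.36997241  0.43878492] [ 0.00341286 -0.03725972 -0.0252677 ]
red 334 19.838323353293415 374.7754491017964
brass 1055 318.1469194312796 235.34407582938388
```

View pics/w1.png

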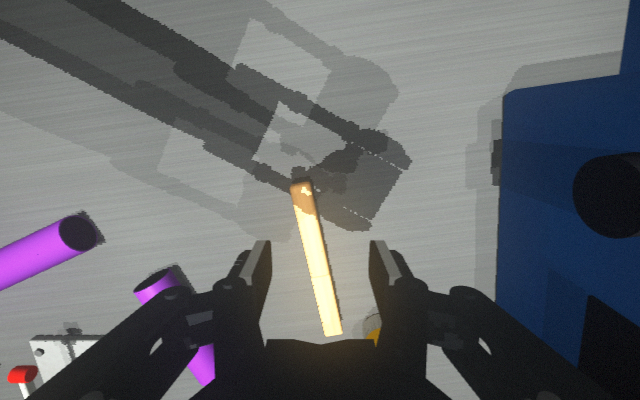

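The wrist view shows the brush below and the clamp's red barrel at the lower left (20,375). I'm going on in shorter calls.

Request:
{"api": "drive_tool", "payload": {
  "steps": [
    {"wx":0,"wy":0,"wz":0,"x":-1,"y":-1.5,"z":0,"grip":0.4},
    {"wx":0,"wy":0,"wz":0,"x":-2,"y":-3.0,"z":0,"grip":0.4},
    {"wx":0,"wy":0,"wz":0,"x":-3,"y":-4.5,"z":0,"grip":0.4},
    {"wx":0,"wy":0,"wz":0,"x":-4,"y":-6.0,"z":0,"grip":0.4}
  ],
  "squeeze": 40
}}

```text
time: 1.8
tcp_pos: [378.5, 238.2, 231.7]
tool_rot: [[-0.99, 0.139, 0.001], [0.139, 0.99, 0.001], [-0.001, 0.001, -1.0]]
force: [0.5, -0.5, -0.1]
grip_width: 51.1
```

Request:
{"api": "drive_tool", "payload": {
  "steps": [
    {"x":-1,"y":-1.5,"z":0,"grip":0.4},
    {"x":-2,"y":-3.0,"z":0,"grip":0.4},
    {"x":-3,"y":-4.5,"z":0,"grip":0.4},
    {"x":-3.8,"y":-5.7,"z":0,"grip":0.4},
    {"x":-4.5,"y":-6.8,"z":0,"grip":0.4},
    {"x":-4.5,"y":-6.8,"z":0,"grip":0.4}
  ]
}}

```text
invalid input
```

```bash
python3 - <<'E'
from tri import *
im,d,o=snap('wrist','w2');C=cam('wrist',o);print(o['tcp_pos'],o['joints'],o['force'],o['ft_torque'],o['tool_rot'])
for k in('red','brass'):
    q=seg(im,k,(0,0,640,400));print(k,len(q[0]),q[0].mean(),q[1].mean())
E
```

```text
[378.45495141 238.17723602 231.719492  ] [ 2.89920649e+01 -1.03636709e+01  1.18335025e+02 -3.92253174e-04
  7.19571026e+01 -5.30362710e+01] [ 0.52284889 -0.4655581  -0.10252852] [ 0.03880376  0.01078678 -0.01407387] [[-9.90336521e-01  1.38680838e-01  1.09533946e-03]
 [ 1.38681547e-01  9.90336846e-01  5.99516247e-04]
 [-1.00161361e-03  7.45626205e-04 -9.99999220e-01]]
red 339 143.5693215339233 293.72566371681415
brass 4320 516.10625 243.2138888888889
```

View pics/w2.png

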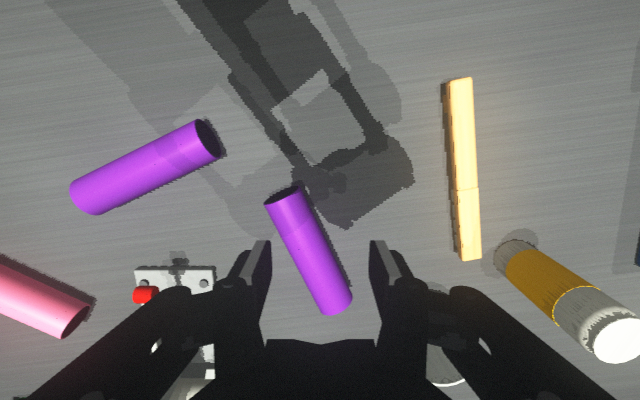

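Request:
{"api": "drive_tool", "payload": {
  "steps": [
    {"wx":0,"wy":0,"wz":0,"x":-1,"y":-1.5,"z":0,"grip":0.4},
    {"wx":0,"wy":0,"wz":0,"x":-2,"y":-3.0,"z":0,"grip":0.4},
    {"wx":0,"wy":0,"wz":0,"x":-3,"y":-4.5,"z":0,"grip":0.4},
    {"wx":0,"wy":0,"wz":0,"x":-3.8,"y":-5.7,"z":0,"grip":0.4},
    {"wx":0,"wy":0,"wz":0,"x":-4.5,"y":-6.8,"z":0,"grip":0.4},
    {"wx":0,"wy":0,"wz":0,"x":-4.5,"y":-6.8,"z":0,"grip":0.4}
  ],
  "squeeze": 40
}}

```text
time: 2.6
tcp_pos: [484.2, 16.9, 231.5]
tool_rot: [[-0.99, 0.143, 0.0], [0.143, 0.99, -0.0], [-0.001, -0.0, -1.0]]
force: [-0.4, 0.4, -0.2]
grip_width: 51.2
```

```bash
python3 - <<'E'
from tri import *
im,d,o=snap('wrist','w3');C=cam('wrist',o);print(o['tcp_pos'],o['joints'],o['force'],o['ft_torque'])
for k in('red','brass'):
    q=seg(im,k,(0,0,640,400));print(k,len(q[0]),q[0].mean(),q[1].mean())
E
```

```text
[484.20872101  16.93856509 231.46340393] [-9.26473232e-01 -5.88139363e+00  1.14483523e+02 -2.33597054e-02
  7.13710521e+01 -8.27137770e+01] [-0.43593865  0.39027453 -0.17974418] [ 0.01344833  0.00186508 -0.0307978 ]
red 1257 417.11774065234687 331.7191726332538
brass 333 5.864864864864865 256.9039039039039
```

View pics/w3.png

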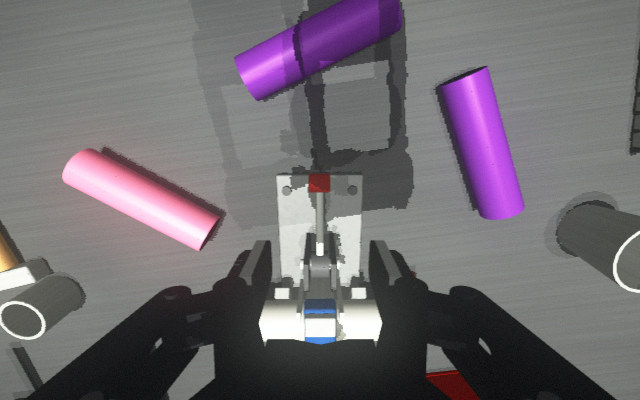

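The red barrel shows at (319,182), centred between the fingers, and the base plate is square to the picture. I'll refine the barrel's position and the yaw.

```bash
python3 - <<'E'
from tri import *
t=np.load('pics/top0.npz');s=np.load('pics/side0.npz')
def L(f):
    a=np.load('pics/'+f+'.npz');return a,cam('wrist',dict(tool_rot=a['R'],tcp_pos=a['p']))
w2,C2=L('w2');w3,C3=L('w3')
q=seg(w3['im'],'red',(290,160,350,205));u3=[(q[0].min()+q[0].max())/2,(q[1].min()+q[1].max())/2];print(u3,q[0].min(),q[0].max(),q[1].min(),q[1].max(),q[0].mean(),q[1].mean())
z=w3['d'][q[1],q[0]];P=np.array([back(C3,(x,y),zz) for x,y,zz in zip(*q,z)]);print(np.median(P,0))
q=seg(w2['im'],'red',(120,270,170,310));u2=[q[0].mean(),q[1].mean()];print(u2)
V=[(C3,u3),(C2,u2)];print(tri(V));V+=[(cam('top'),(318.2,219)),(cam('side'),(346.2,215.5))];print(tri(V))
# heights around clamp from wrist depth along the midline & white block
P=[]
for y in range(170,345,5):
    p=back(C3,(320,y),w3['d'][y,320]);print(y,p.round(0),end=' ')
E
```

```text
[np.float64(319.0), np.float64(182.5)] 309 329 174 191 318.75454545454545 182.5848484848485
[481.37062082  15.90908101  83.72820187]
[np.float64(143.5693215339233), np.float64(293.72566371681415)]
(array([482.46700592,  15.74648773,  78.04975912]), [np.float64(0.6647698388641526), np.float64(0.6647698388641596)])
(array([482.93714042,  16.43616081,  76.7099731 ]), [np.float64(0.6558189644657425), np.float64(1.7111995240086857), np.float64(1.439651730661674), np.float64(1.147744349877069)])
170 [486.  17.  -1.] 175 [475.  18.  80.] 180 [479.  18.  84.] 185 [484.  17.  86.] 190 [490.  16.  84.] 195 [496.  15.  82.] 200 [501.  14.  81.] 205 [507.  14.  80.] 210 [512.  13.  82.] 215 [518.  12.  80.] 220 [523.  11.  81.] 225 [529.  11.  82.] 230 [535.  10.  81.] 235 [540.   9.  81.] 240 [546.   8.  81.] 245 [553.   7.  79.] 250 [558.   6.  81.] 255 [565.   5.  81.] 260 [568.   5.  86.] 265 [573.   4.  88.] 270 [577.   4.  91.] 275 [585.   3.  89.] 280 [599.   0.  75.] 285 [599.   0.  85.] 290 [600.   0.  94.] 295 [599.   0. 104.] 300 [596.   1. 117.] 305 [596.   1. 124.] 310 [597.   1. 131.] 315 [600.   0. 135.] 320 [601.   0. 140.] 325 [608.  -1. 139.] 330 [612.  -1. 141.] 335 [619.  -2. 140.] 340 [632.  -4. 132.]
```

Request:
{"api": "drive_tool", "payload": {
  "steps": [
    {"wx":0,"wy":0,"wz":0,"x":0,"y":0,"z":1.5,"grip":0.4},
    {"wx":0,"wy":0,"wz":0,"x":0.02,"y":0,"z":3.0,"grip":0.4},
    {"wx":0,"wy":0,"wz":0,"x":0.04,"y":0,"z":4.5,"grip":0.4},
    {"wx":0,"wy":0,"wz":0,"x":0.04,"y":0,"z":5.4,"grip":0.4},
    {"wx":0,"wy":0,"wz":0,"x":0.04,"y":0,"z":5.8,"grip":0.4},
    {"wx":0,"wy":0,"wz":0,"x":0.04,"y":0,"z":5.8,"grip":0.7},
    {"wx":0,"wy":0,"wz":0,"x":0.04,"y":0,"z":5.8,"grip":1},
    {"wx":0,"wy":0,"wz":0,"x":0.04,"y":0,"z":5.8,"grip":1},
    {"wx":0,"wy":0,"wz":0,"x":0.04,"y":0,"z":5.8,"grip":1},
    {"wx":0,"wy":0,"wz":0,"x":0.04,"y":0,"z":5.8,"grip":1}
  ],
  "squeeze": 60
}}

```text
time: 3.9
tcp_pos: [481.8, 16.4, 58.4]
tool_rot: [[-0.991, 0.137, -0.0], [0.137, 0.991, -0.005], [-0.0, -0.005, -1.0]]
force: [-2.8, -11.4, -1.2]
grip_width: 20.6
```

```bash
python3 - <<'E'
from tri import *
im,d,o=snap('wrist','w4');print(o)
E
```

```text
{'time': 3.9, 'joints': array([ -0.82517515,   4.63282825, 124.1922524 ,  -0.33277913,
        51.18331704, -82.73106244]), 'qvel': array([-0.10076815,  0.09423359, -0.02060287, -0.02343913, -0.05147198,
        0.01344117]), 'tau': array([  5.14521897, -35.61400652, -32.24294543,   2.80785866,
        -0.81623727,   0.09936403]), 'tcp_pos': array([481.82024374,  16.38927827,  58.36384814]), 'tool_rot': array([[-9.90544264e-01,  1.37193363e-01, -2.03486149e-04],
       [ 1.37192874e-01,  9.90534027e-01, -4.52291938e-03],
       [-4.18954567e-04, -4.50806870e-03, -9.99989751e-01]]), 'force': array([ -2.80408037, -11.38663177,  -1.17453112]), 'ft_torque': array([-1.61294552,  0.46650129,  0.07928453]), 'grip_width': 20.646448701799855}
```

View pics/w4.png

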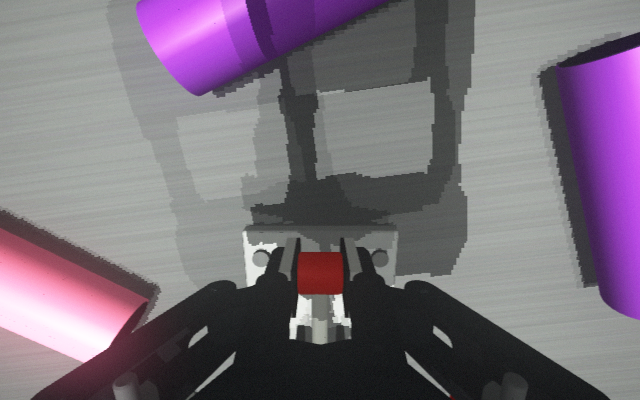

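The pinch holds: the red barrel is between the pads at (320,272). I'll swing the lever up along its arc, with a small sideways correction.

Request:
{"api": "drive_tool", "payload": {
  "steps": [
    {"wx":0,"wy":0,"wz":0,"x":-0.03,"y":-0.04,"z":-0.41,"grip":1},
    {"wx":0,"wy":0,"wz":0,"x":-0.11,"y":-0.04,"z":-0.81,"grip":1},
    {"wx":0,"wy":0,"wz":0,"x":-0.24,"y":-0.04,"z":-1.2,"grip":1},
    {"wx":0,"wy":0,"wz":0,"x":-0.42,"y":-0.04,"z":-1.57,"grip":1},
    {"wx":0,"wy":0,"wz":0,"x":-0.65,"y":-0.04,"z":-1.92,"grip":1},
    {"wx":0,"wy":0,"wz":0,"x":-0.92,"y":-0.04,"z":-2.23,"grip":1}
  ],
  "squeeze": 60
}}

```text
time: 4.7
tcp_pos: [505.8, 13.0, 122.6]
tool_rot: [[-0.99, 0.139, -0.008], [0.139, 0.99, -0.001], [0.007, -0.003, -1.0]]
force: [-3.5, -5.1, -14.7]
grip_width: 21.0
```

```bash
python3 - <<'E'
from tri import *
im,d,o=snap('wrist','w5');print(o['tcp_pos'],o['force'],o['ft_torque'],o['grip_width'])
E
```

```text
[505.84078508  13.01164822 122.59582019] [ -3.50686508  -5.11814457 -14.70458196] [-0.69053587  0.83362792 -0.03222571] 21.03496093151145
```

View pics/w5.png

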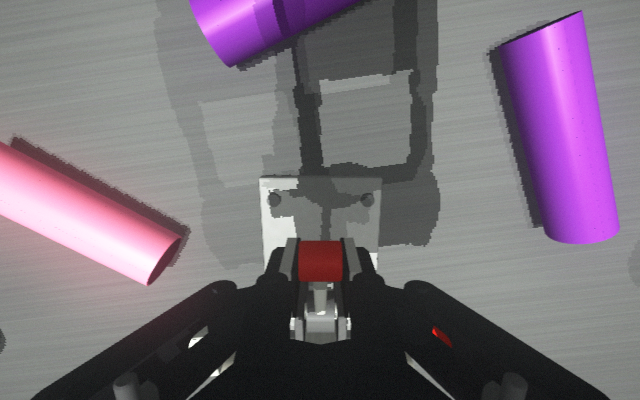

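The lever is at about 0.73 rad and the barrel is still pinched at (320,262). I'll continue to fully open.

Request:
{"api": "drive_tool", "payload": {
  "steps": [
    {"wx":0,"wy":0,"wz":0,"x":-0.31,"y":0,"z":-0.27,"grip":1},
    {"wx":0,"wy":0,"wz":0,"x":-0.65,"y":0,"z":-0.5,"grip":1},
    {"wx":0,"wy":0,"wz":0,"x":-1.01,"y":0,"z":-0.69,"grip":1},
    {"wx":0,"wy":0,"wz":0,"x":-1.4,"y":0,"z":-0.82,"grip":1},
    {"wx":0,"wy":0,"wz":0,"x":-1.8,"y":0,"z":-0.9,"grip":1},
    {"wx":0,"wy":0,"wz":0,"x":-2.15,"y":0,"z":-0.93,"grip":1},
    {"wx":0,"wy":0,"wz":0,"x":-2.25,"y":0,"z":-0.93,"grip":1},
    {"wx":0,"wy":0,"wz":0,"x":-2.25,"y":0,"z":-0.93,"grip":1}
  ],
  "squeeze": 60
}}

```text
time: 5.75
tcp_pos: [573.6, 3.6, 152.8]
tool_rot: [[-0.99, 0.139, -0.006], [0.139, 0.99, -0.001], [0.006, -0.002, -1.0]]
force: [-7.9, -4.4, -0.0]
grip_width: 20.1
```

```bash
python3 - <<'E'
from tri import *
im,d,o=snap('wrist','w6');print(o['tcp_pos'],o['force'],o['ft_torque'],o['grip_width'])
im,d,o=snap('side','s6')
cv2.imwrite('pics/s6c.png',cv2.resize(im[150:270,240:400,::-1],None,fx=5,fy=5,interpolation=2))
E
```

```text
[573.591895     3.64175741 152.83581596] [-7.86624301e+00 -4.38183560e+00 -2.09892467e-03] [-0.66954325  1.54413798 -0.14120882] 20.120955550459122
```

View pics/s6c.png

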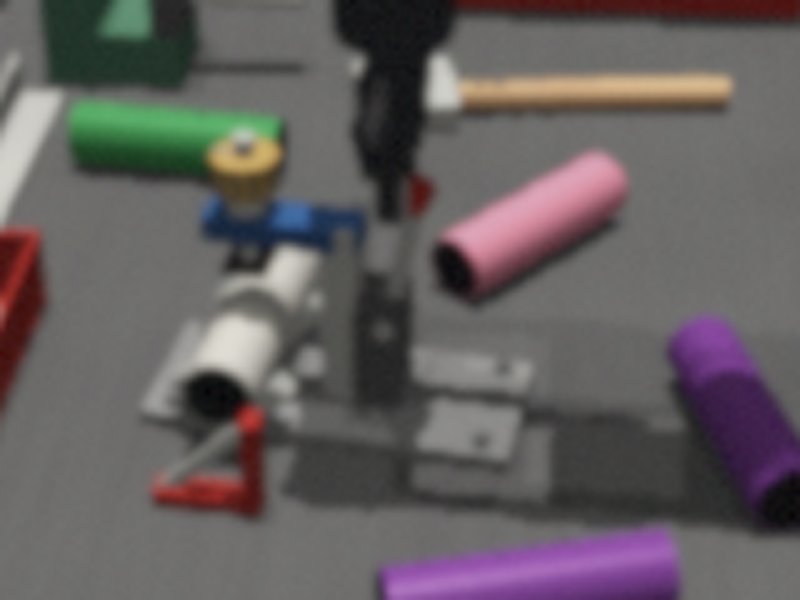

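View pics/w6.png

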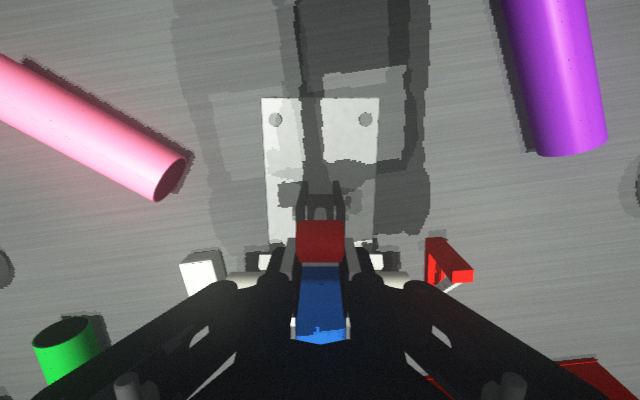

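```bash
python3 - <<'E'
from tri import *
for f in('w4','w5','w6'):
    a=np.load(f'pics/{f}.npz');C=cam('wrist',dict(tool_rot=a['R'],tcp_pos=a['p']))
    q=seg(a['im'],'red',(285,200,355,310));z=a['d'][q[1],q[0]]
    P=np.array([back(C,(x,y),zz) for x,y,zz in zip(*q,z) if zz>0]);rel=(P-a['p'])@a['R'];rel2=rel-np.array([0,0,0])
    print(f,q[1].min(),q[1].max(),np.percentile(P,[2,50,98],axis=0).round(1).tolist(),'tool',np.percentile(rel,[2,50,98],axis=0).round(1).tolist())
E
```

```text
w4 252 293 [[473.2, 6.7, 71.9], [478.8, 16.8, 83.4], [489.7, 26.8, 85.7]] tool [[-7.9, -9.9, -27.3], [3.1, 0.1, -25.0], [8.0, 10.1, -13.6]]
w5 241 281 [[493.8, 3.9, 132.3], [499.8, 13.9, 142.7], [510.1, 23.7, 145.0]] tool [[-4.0, -9.7, -22.4], [6.2, 0.1, -20.1], [11.6, 9.9, -9.6]]
w6 220 261 [[549.3, -4.0, 168.1], [555.8, 6.1, 176.7], [566.2, 16.2, 178.9]] tool [[7.7, -10.1, -26.0], [18.1, 0.1, -23.8], [24.0, 9.9, -15.1]]
```

The barrel slid along the pads (it now shows at (320,242), 15 mm behind the grasp point), so the lever is at about 1.38 rad. I'll regrip it centred and harder, push it to the stop, then look.

Request:
{"api": "drive_tool", "payload": {
  "steps": [
    {"wx":0,"wy":0,"wz":0,"x":0,"y":0,"z":0,"grip":0.6},
    {"wx":0,"wy":0,"wz":0,"x":0.25,"y":0,"z":0.05,"grip":0.6},
    {"wx":0,"wy":0,"wz":0,"x":0.57,"y":0,"z":0.08,"grip":0.6},
    {"wx":0,"wy":0,"wz":0,"x":0.57,"y":0,"z":0.08,"grip":1},
    {"wx":0,"wy":0,"wz":0,"x":0.57,"y":0,"z":0.08,"grip":1},
    {"wx":0,"wy":0,"wz":0,"x":0.57,"y":0,"z":0.08,"grip":1},
    {"wx":0,"wy":0,"wz":0,"x":0.35,"y":0,"z":0.05,"grip":1},
    {"wx":0,"wy":0,"wz":0,"x":0.15,"y":0,"z":0.03,"grip":1},
    {"wx":0,"wy":0,"wz":0,"x":0.0,"y":0,"z":0.02,"grip":1},
    {"wx":0,"wy":0,"wz":0,"x":0.0,"y":0,"z":0.02,"grip":1},
    {"wx":0,"wy":0,"wz":0,"x":0.0,"y":0,"z":0.02,"grip":1}
  ],
  "squeeze": 100
}}

```text
time: 7.22
tcp_pos: [571.2, 4.0, 151.7]
tool_rot: [[-0.99, 0.14, -0.011], [0.14, 0.99, -0.001], [0.01, -0.002, -1.0]]
force: [-13.8, -1.8, 12.2]
grip_width: 20.2
```

```bash
cat > lev.py <<'E'
from tri import *
import sys
f=sys.argv[1];im,d,o=snap('wrist',f);C=cam('wrist',o);R=np.array(o['tool_rot']);p=o['tcp_pos']
print('t',o['time'],'p',p.round(1),'F',o['force'].round(1),'T',o['ft_torque'].round(2),'w',round(o['grip_width'],1))
q=seg(im,'red',(285,150,355,320));z=d[q[1],q[0]];P=np.array([back(C,(x,y),zz) for x,y,zz in zip(*q,z) if zz>0]);rel=(P-p)@R
b=np.percentile(rel,[2,50,98],axis=0).round(1);print(b.tolist());cx=(b[0,0]+b[2,0])/2;W=p+R@np.array([cx,0,0]);zc=np.percentile(P[:,2],98)-9.5
h=np.array([577,3.5]);a=np.array([-.9903,.139]);dx=(W[:2]-h)@a;print('along',dx,'z',zc,'theta',np.arctan2(zc-75,dx))
E
python3 lev.py w7
```

```text
t 7.225 p [571.2   4.  151.7] F [-13.8  -1.8  12.2] T [-0.39  2.77 -0.58] w 20.2
[[-6.3, -9.6, -28.8], [5.0, 0.1, -26.4], [10.2, 9.8, -16.7]]
along 7.752860668990851 z 170.94301675431095 theta 1.4901645938798773
```

View pics/w7.png

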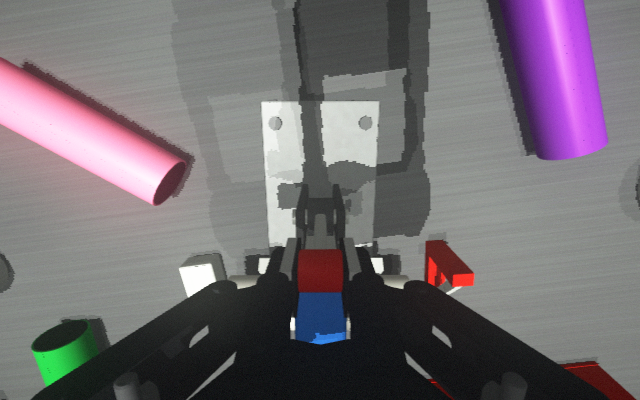

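The lever is fully open (1.49 rad) with the barrel centred at (320,270). Now I bring it back to about 0.65 rad so the touch can be felt at the nut.

Request:
{"api": "drive_tool", "payload": {
  "steps": [
    {"wx":0,"wy":0,"wz":0,"x":0.54,"y":0,"z":0.02,"grip":1},
    {"wx":0,"wy":0,"wz":0,"x":1.0,"y":0,"z":0.14,"grip":1},
    {"wx":0,"wy":0,"wz":0,"x":1.44,"y":0,"z":0.32,"grip":1},
    {"wx":0,"wy":0,"wz":0,"x":1.85,"y":0,"z":0.57,"grip":1},
    {"wx":0,"wy":0,"wz":0,"x":2.21,"y":0,"z":0.87,"grip":1},
    {"wx":0,"wy":0,"wz":0,"x":2.42,"y":0,"z":1.1,"grip":1},
    {"wx":0,"wy":0,"wz":0,"x":2.58,"y":0,"z":1.3,"grip":1},
    {"wx":0,"wy":0,"wz":0,"x":2.58,"y":0,"z":1.3,"grip":1}
  ],
  "squeeze": 100
}}

```text
time: 8.28
tcp_pos: [502.5, 13.5, 116.5]
tool_rot: [[-0.99, 0.138, 0.008], [0.138, 0.99, -0.004], [-0.009, -0.002, -1.0]]
force: [-3.8, -7.2, 14.5]
grip_width: 20.5
```

```bash
python3 lev.py w8
```

```text
t 8.275 p [502.5  13.5 116.5] F [-3.8 -7.2 14.5] T [-1.37 -0.25 -0.14] w 20.5
[[-13.5, -9.6, -35.0], [-2.5, 0.1, -32.4], [2.3, 9.8, -22.3]]
along 69.59237003605499 z 142.08334265114792 theta 0.7670427032625702
```

View pics/w8.png

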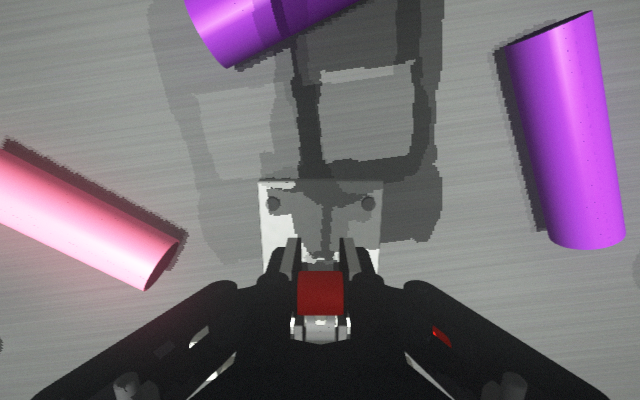

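Request:
{"api": "drive_tool", "payload": {
  "steps": [
    {"wx":0,"wy":0,"wz":0,"x":0.1,"y":0,"z":0.18,"grip":1},
    {"wx":0,"wy":0,"wz":0,"x":0.2,"y":0,"z":0.36,"grip":1},
    {"wx":0,"wy":0,"wz":0,"x":0.2,"y":0,"z":0.36,"grip":1}
  ],
  "squeeze": 100
}}

```text
time: 8.7
tcp_pos: [496.6, 14.2, 105.0]
tool_rot: [[-0.99, 0.14, 0.008], [0.14, 0.99, -0.003], [-0.008, -0.002, -1.0]]
force: [-1.0, -7.1, 11.5]
grip_width: 20.4
```

```bash
python3 lev.py w9
```

```text
t 8.7 p [496.6  14.2 105. ] F [-1.  -7.1 11.5] T [-1.61 -0.39 -0.87] w 20.4
[[-10.8, -9.6, -36.9], [-0.4, 0.1, -34.6], [4.3, 9.7, -24.4]]
along 77.88099882780855 z 132.42250507231583 theta 0.6353304647418478
```

Request:
{"api": "drive_tool", "payload": {
  "steps": [
    {"wx":0,"wy":0,"wz":0,"x":0,"y":0,"z":0,"grip":0.24},
    {"wx":0,"wy":0,"wz":0,"x":0,"y":0,"z":-0.3,"grip":0.24},
    {"wx":0,"wy":0,"wz":0,"x":0,"y":0,"z":-1.5,"grip":0.24},
    {"wx":0,"wy":0,"wz":0,"x":0,"y":0,"z":-3.0,"grip":0.24},
    {"wx":0,"wy":0,"wz":0,"x":0,"y":0,"z":-4.6,"grip":0.24},
    {"wx":0,"wy":0,"wz":0,"x":-1.5,"y":0,"z":-4.6,"grip":0.24},
    {"wx":0,"wy":0,"wz":0,"x":-3.0,"y":0,"z":-4.6,"grip":0.24},
    {"wx":0,"wy":0,"wz":0,"x":-4.5,"y":0,"z":-4.6,"grip":0.24},
    {"wx":0,"wy":0,"wz":0,"x":-5.4,"y":0,"z":-4.6,"grip":0.24},
    {"wx":0,"wy":0,"wz":0,"x":-5.8,"y":0,"z":-4.6,"grip":0.24},
    {"wx":0,"wy":0,"wz":0,"x":-5.8,"y":0,"z":-4.6,"grip":0.24}
  ],
  "squeeze": 60
}}

```text
time: 10.12
tcp_pos: [665.5, -7.9, 239.2]
tool_rot: [[-0.99, 0.139, -0.001], [0.139, 0.99, 0.0], [0.001, 0.0, -1.0]]
force: [-0.1, 0.7, 0.0]
grip_width: 65.0
```

```bash
python3 - <<'E'
from tri import *
im,d,o=snap('wrist','w10');C=cam('wrist',o);print(o['time'],o['tcp_pos'],o['force'],o['ft_torque'],o['grip_width'],o['joints'])
q=seg(im,'brass',(250,100,390,340));z=d[q[1],q[0]];P=np.array([back(C,(x,y),zz) for x,y,zz in zip(*q,z) if zz>0])
print(len(P),q[0].min(),q[0].max(),q[1].min(),q[1].max(),np.percentile(P,[2,50,98],axis=0).round(1))
top=P[P[:,2]>np.percentile(P[:,2],90)-4];print(top.min(0),top.max(0),(top.min(0)+top.max(0))/2)
im,d,o=snap('side','s10')
cv2.imwrite('pics/s10c.png',cv2.resize(im[150:270,240:400,::-1],None,fx=5,fy=5,interpolation=2))
E
```

```text
10.125 [665.50718225  -7.90200246 239.22726951] [-0.10332884  0.6974948   0.04519481] [0.00818613 0.06496992 0.00156311] 65.00288358084575 [-2.83049858e+00  1.38979871e+01  9.25737482e+01  1.22528920e-02
  7.36040437e+01 -8.48592518e+01]
2916 290 389 188 337 [[651.1 -68.2  10.9]
 [676.8  -9.3 178.7]
 [916.   54.7 180.3]]
[650.32232489 -31.09885059 175.88578669] [693.59686404  10.83242244 191.24313691] [671.95959446 -10.13321408 183.5644618 ]
```

View pics/w10.png

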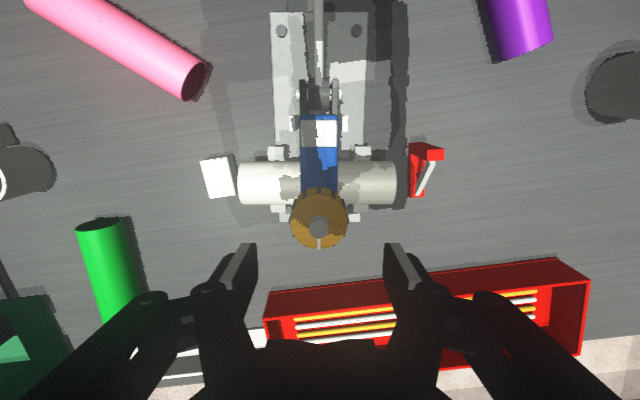

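View pics/s10c.png

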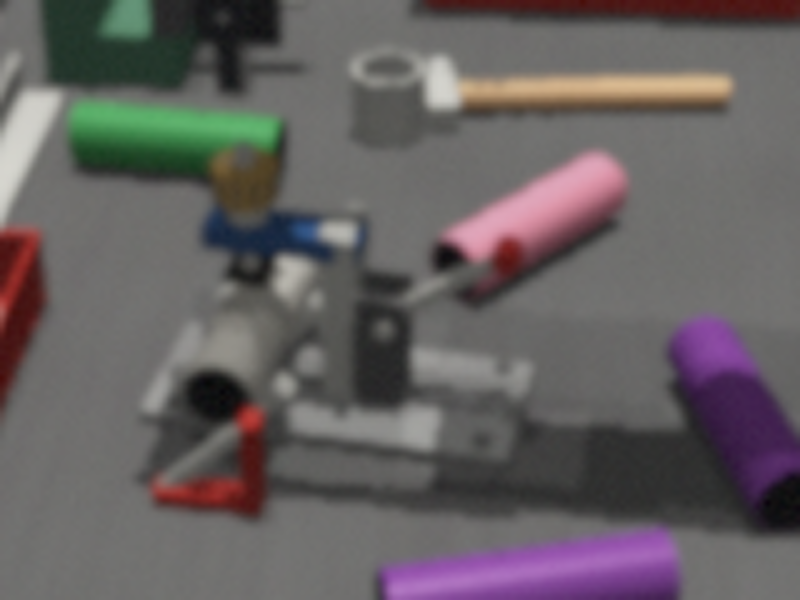

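A white index mark on the nut's rim shows at (318,243), a good turn indicator. The nut's centre is at about (671,-10). I'll descend and grip it.

Request:
{"api": "drive_tool", "payload": {
  "steps": [
    {"wx":0,"wy":0,"wz":0,"x":-0.2,"y":-0.04,"z":0.8,"grip":0.24},
    {"wx":0,"wy":0,"wz":0,"x":-0.2,"y":-0.04,"z":1.8,"grip":0.24},
    {"wx":0,"wy":0,"wz":0,"x":-0.2,"y":-0.04,"z":2.7,"grip":0.24},
    {"wx":0,"wy":0,"wz":0,"x":-0.2,"y":-0.04,"z":3.1,"grip":0.24},
    {"wx":0,"wy":0,"wz":0,"x":-0.2,"y":-0.04,"z":3.1,"grip":0.4},
    {"wx":0,"wy":0,"wz":0,"x":-0.2,"y":-0.04,"z":3.1,"grip":0.7},
    {"wx":0,"wy":0,"wz":0,"x":-0.2,"y":-0.04,"z":3.1,"grip":0.8},
    {"wx":0,"wy":0,"wz":0,"x":-0.2,"y":-0.04,"z":3.1,"grip":0.8}
  ],
  "squeeze": 60
}}

```text
time: 11.22
tcp_pos: [671.6, -9.9, 147.9]
tool_rot: [[-0.99, 0.139, 0.0], [0.139, 0.99, 0.0], [-0.0, 0.0, -1.0]]
force: [-4.9, 1.7, 3.2]
grip_width: 42.7
```

```bash
python3 - <<'E'
from tri import *
im,d,o=snap('wrist','w11');print(o['time'],o['tcp_pos'],o['force'],o['ft_torque'],o['tau'].round(3),o['grip_width'],o['joints'])
im,d,o=snap('wrist','w11');print(o['time'],o['tcp_pos'],o['force'],o['ft_torque'],o['tau'].round(3),o['grip_width'])
E
```

```text
11.225 [671.57458766  -9.9028568  147.86910514] [-4.92644478  1.71924867  3.19442961] [0.26185414 0.57925771 0.08569516] [ -1.238 -50.546 -35.305  -0.423  -1.253   0.08 ] 42.722341438379196 [-2.97987150e+00  1.81508642e+01  9.70951199e+01  2.23086423e-02
  6.47275369e+01 -8.50119792e+01]
11.275 [671.59244358  -9.89103179 147.84540858] [-4.66684086  2.51111499  4.31766173] [0.27852385 0.65812727 0.08141012] [ -1.346 -50.009 -35.107  -0.463  -1.39    0.084] 42.60001054281618
```

View pics/w11.png

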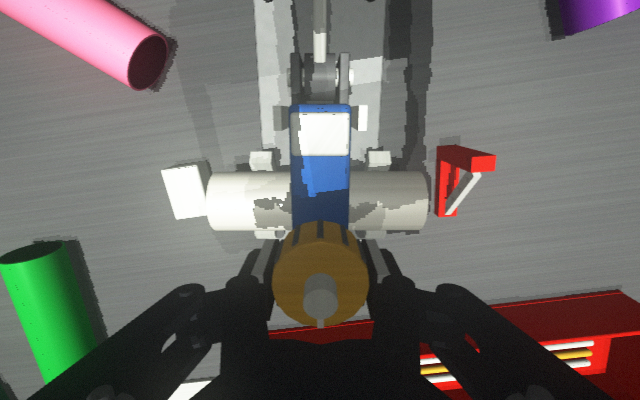

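The nut is held squarely between the pads (image (320,275), mark at (320,322)). I turn clockwise in bites and read the j6 torque after each.

Request:
{"api": "drive_tool", "payload": {
  "steps": [
    {"wx":0,"wy":0,"wz":6,"x":0,"y":0,"z":0,"grip":0.8},
    {"wx":0,"wy":0,"wz":12,"x":0,"y":0,"z":0,"grip":0.8},
    {"wx":0,"wy":0,"wz":18,"x":0,"y":0,"z":0,"grip":0.8}
  ],
  "squeeze": 60
}}

```text
time: 11.7
tcp_pos: [671.6, -9.8, 147.8]
tool_rot: [[-0.898, 0.441, 0.001], [0.441, 0.898, 0.0], [-0.0, 0.001, -1.0]]
force: [-5.1, 2.4, 4.7]
grip_width: 42.6
```

```bash
cat > r.py <<'E'
from plant import ctrl
o=ctrl.get_obs();print(o['time'],'p',o['tcp_pos'].round(1),'F',o['force'].round(1),'T',o['ft_torque'].round(3),'tau6',o['tau'][5].round(3),'j6',o['joints'][5].round(2),'v6',o['qvel'][5].round(1),round(o['grip_width'],1))
E
python3 r.py
```

```text
11.7 p [671.6  -9.8 147.8] F [-5.1  2.4  4.7] T [0.325 0.736 0.275] tau6 -0.615 j6 -66.83 v6 47.7 42.6
```

Request:
{"api": "drive_tool", "payload": {
  "steps": [
    {"wx":0,"wy":0,"wz":6,"x":0,"y":0,"z":0,"grip":0.8},
    {"wx":0,"wy":0,"wz":12,"x":0,"y":0,"z":0,"grip":0.8},
    {"wx":0,"wy":0,"wz":18,"x":0,"y":0,"z":0,"grip":0.8}
  ],
  "squeeze": 60
}}

```text
time: 12.08
tcp_pos: [671.7, -9.8, 147.8]
tool_rot: [[-0.717, 0.697, 0.001], [0.697, 0.717, 0.0], [-0.0, 0.001, -1.0]]
force: [-3.2, 2.9, 4.7]
grip_width: 42.4
```

```bash
python3 r.py
```

```text
12.075 p [671.7  -9.8 147.8] F [-3.2  2.9  4.7] T [0.331 0.724 0.305] tau6 -0.615 j6 -48.83 v6 47.5 42.4
```

Request:
{"api": "drive_tool", "payload": {
  "steps": [
    {"wx":0,"wy":0,"wz":6,"x":0,"y":0,"z":0,"grip":0.8},
    {"wx":0,"wy":0,"wz":12,"x":0,"y":0,"z":0,"grip":0.8},
    {"wx":0,"wy":0,"wz":18,"x":0,"y":0,"z":0,"grip":0.8}
  ],
  "squeeze": 60
}}

```text
time: 12.45
tcp_pos: [671.7, -9.7, 147.8]
tool_rot: [[-0.467, 0.884, 0.001], [0.884, 0.467, 0.0], [0.0, 0.001, -1.0]]
force: [-3.4, 2.7, 4.4]
grip_width: 42.4
```

```bash
python3 r.py
```

```text
12.45 p [671.7  -9.7 147.8] F [-3.4  2.7  4.4] T [0.389 0.639 0.272] tau6 -0.615 j6 -30.83 v6 47.6 42.4
```

Request:
{"api": "drive_tool", "payload": {
  "steps": [
    {"wx":0,"wy":0,"wz":6,"x":0,"y":0,"z":0,"grip":0.8},
    {"wx":0,"wy":0,"wz":12,"x":0,"y":0,"z":0,"grip":0.8}
  ],
  "squeeze": 60
}}

```text
time: 12.7
tcp_pos: [671.8, -9.7, 147.8]
tool_rot: [[-0.273, 0.962, 0.001], [0.962, 0.273, 0.001], [0.0, 0.001, -1.0]]
force: [-4.1, 2.9, 4.1]
grip_width: 42.6
```

```bash
python3 r.py
```

```text
12.7 p [671.8  -9.7 147.8] F [-4.1  2.9  4.1] T [0.382 0.693 0.25 ] tau6 -0.615 j6 -18.83 v6 47.6 42.6
```

Request:
{"api": "drive_tool", "payload": {
  "steps": [
    {"wx":0,"wy":0,"wz":6,"x":0,"y":0,"z":0,"grip":0.8},
    {"wx":0,"wy":0,"wz":12,"x":0,"y":0,"z":0,"grip":0.8}
  ],
  "squeeze": 60
}}

```text
time: 12.95
tcp_pos: [671.8, -9.7, 147.8]
tool_rot: [[-0.067, 0.998, 0.001], [0.998, 0.067, 0.0], [0.0, 0.001, -1.0]]
force: [-3.9, 3.2, 4.0]
grip_width: 42.6
```

```bash
python3 r.py
```

```text
12.95 p [671.8  -9.7 147.8] F [-3.9  3.2  4. ] T [0.39  0.628 0.274] tau6 -0.615 j6 -6.83 v6 47.6 42.6
```

Request:
{"api": "drive_tool", "payload": {
  "steps": [
    {"wx":0,"wy":0,"wz":6,"x":0,"y":0,"z":0,"grip":0.8},
    {"wx":0,"wy":0,"wz":12,"x":0,"y":0,"z":0,"grip":0.8}
  ],
  "squeeze": 60
}}

```text
time: 13.2
tcp_pos: [671.9, -9.7, 147.9]
tool_rot: [[0.142, 0.99, 0.001], [0.99, -0.142, 0.001], [0.001, 0.001, -1.0]]
force: [-3.2, 2.4, 4.6]
grip_width: 42.0
```

```bash
python3 r.py
```

```text
13.2 p [671.9  -9.7 147.9] F [-3.2  2.4  4.6] T [0.438 0.638 0.278] tau6 -0.616 j6 5.17 v6 47.6 42.0
```

Request:
{"api": "drive_tool", "payload": {
  "steps": [
    {"wx":0,"wy":0,"wz":6,"x":0,"y":0,"z":0,"grip":0.8},
    {"wx":0,"wy":0,"wz":12,"x":0,"y":0,"z":0,"grip":0.8}
  ],
  "squeeze": 60
}}

```text
time: 13.45
tcp_pos: [671.9, -9.7, 147.8]
tool_rot: [[0.344, 0.939, 0.001], [0.939, -0.344, 0.001], [0.001, 0.001, -1.0]]
force: [-4.0, 2.3, 4.6]
grip_width: 42.8
```

```bash
python3 r.py
```

```text
13.45 p [671.9  -9.7 147.8] F [-4.   2.3  4.6] T [0.331 0.543 0.261] tau6 -0.616 j6 17.17 v6 47.6 42.8
```

Request:
{"api": "drive_tool", "payload": {
  "steps": [
    {"wx":0,"wy":0,"wz":6,"x":0,"y":0,"z":0,"grip":0.8},
    {"wx":0,"wy":0,"wz":12,"x":0,"y":0,"z":0,"grip":0.8}
  ],
  "squeeze": 60
}}

```text
time: 13.7
tcp_pos: [672.0, -9.7, 147.8]
tool_rot: [[0.532, 0.847, 0.001], [0.847, -0.532, 0.0], [0.001, 0.001, -1.0]]
force: [-3.7, 3.3, 4.5]
grip_width: 42.6
```

```bash
python3 r.py
```

```text
13.7 p [672.   -9.7 147.8] F [-3.7  3.3  4.5] T [0.381 0.549 0.239] tau6 -0.616 j6 29.17 v6 47.5 42.6
```

Request:
{"api": "drive_tool", "payload": {
  "steps": [
    {"wx":0,"wy":0,"wz":6,"x":0,"y":0,"z":0,"grip":0.8},
    {"wx":0,"wy":0,"wz":12,"x":0,"y":0,"z":0,"grip":0.8}
  ],
  "squeeze": 60
}}

```text
time: 13.95
tcp_pos: [672.0, -9.7, 147.9]
tool_rot: [[0.697, 0.718, 0.001], [0.718, -0.697, 0.0], [0.001, 0.001, -1.0]]
force: [-3.3, 1.9, 4.6]
grip_width: 42.5
```

```bash
python3 r.py; python3 - <<'E'
from tri import *
im,d,o=snap('side','s12')
cv2.imwrite('pics/s12c.png',cv2.resize(im[170:230,270:320,::-1],None,fx=10,fy=10,interpolation=2))
snap('wrist','w12')
E
```

```text
13.95 p [672.   -9.7 147.9] F [-3.3  1.9  4.6] T [0.396 0.536 0.303] tau6 -0.616 j6 41.17 v6 47.7 42.5
```

View pics/s12c.png

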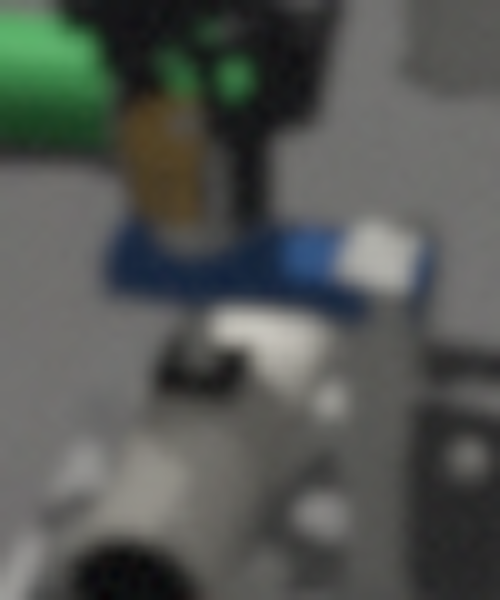

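View pics/w12.png

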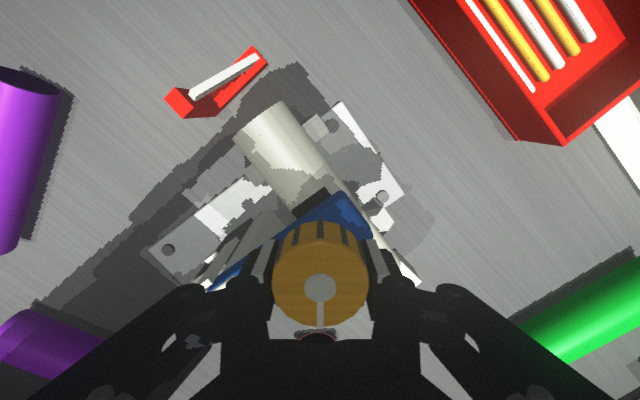

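The nut turns with the fingers (its mark stays at (320,318)) and the black pad is clearly lower, with no torque step yet. I continue.

Request:
{"api": "drive_tool", "payload": {
  "steps": [
    {"wx":0,"wy":0,"wz":6,"x":0,"y":0,"z":0,"grip":0.8},
    {"wx":0,"wy":0,"wz":12,"x":0,"y":0,"z":0,"grip":0.8}
  ],
  "squeeze": 60
}}

```text
time: 14.3
tcp_pos: [672.1, -9.8, 147.8]
tool_rot: [[0.829, 0.559, 0.001], [0.559, -0.829, 0.0], [0.001, 0.0, -1.0]]
force: [-3.6, 1.9, 5.6]
grip_width: 42.9
```

```bash
python3 r.py
```

```text
14.3 p [672.1  -9.8 147.8] F [-3.6  1.9  5.6] T [0.454 0.533 0.273] tau6 -0.62 j6 53.04 v6 47.5 42.9
```

Request:
{"api": "drive_tool", "payload": {
  "steps": [
    {"wx":0,"wy":0,"wz":6,"x":0,"y":0,"z":0,"grip":0.8},
    {"wx":0,"wy":0,"wz":12,"x":0,"y":0,"z":0,"grip":0.8}
  ],
  "squeeze": 60
}}

```text
time: 14.55
tcp_pos: [672.1, -9.8, 147.9]
tool_rot: [[0.927, 0.374, 0.002], [0.374, -0.927, 0.0], [0.002, 0.0, -1.0]]
force: [-2.3, 2.6, 5.1]
grip_width: 42.6
```

```bash
python3 r.py
```

```text
14.55 p [672.1  -9.8 147.9] F [-2.3  2.6  5.1] T [0.355 0.552 0.316] tau6 -0.615 j6 65.04 v6 47.6 42.6
```

Request:
{"api": "drive_tool", "payload": {
  "steps": [
    {"wx":0,"wy":0,"wz":6,"x":0,"y":0,"z":0,"grip":0.8},
    {"wx":0,"wy":0,"wz":12,"x":0,"y":0,"z":0,"grip":0.8}
  ],
  "squeeze": 60
}}

```text
time: 14.8
tcp_pos: [672.1, -9.9, 147.8]
tool_rot: [[0.985, 0.173, 0.002], [0.173, -0.985, 0.0], [0.002, 0.0, -1.0]]
force: [-3.9, 2.6, 5.1]
grip_width: 42.5
```

```bash
python3 r.py
```

```text
14.8 p [672.1  -9.9 147.8] F [-3.9  2.6  5.1] T [0.444 0.55  0.231] tau6 -0.615 j6 77.04 v6 47.6 42.5
```

Request:
{"api": "drive_tool", "payload": {
  "steps": [
    {"wx":0,"wy":0,"wz":6,"x":0,"y":0,"z":0,"grip":0.8},
    {"wx":0,"wy":0,"wz":12,"x":0,"y":0,"z":0,"grip":0.8}
  ],
  "squeeze": 60
}}

```text
time: 15.05
tcp_pos: [672.1, -10.0, 147.8]
tool_rot: [[0.999, -0.035, 0.002], [-0.035, -0.999, 0.0], [0.002, -0.0, -1.0]]
force: [-2.9, 0.5, 5.2]
grip_width: 42.7
```

```bash
python3 r.py
```

```text
15.05 p [672.1 -10.  147.8] F [-2.9  0.5  5.2] T [0.385 0.572 0.269] tau6 -0.615 j6 89.04 v6 47.5 42.7
```

Request:
{"api": "drive_tool", "payload": {
  "steps": [
    {"wx":0,"wy":0,"wz":6,"x":0,"y":0,"z":0,"grip":0.8},
    {"wx":0,"wy":0,"wz":12,"x":0,"y":0,"z":0,"grip":0.8}
  ],
  "squeeze": 60
}}

```text
time: 15.3
tcp_pos: [672.1, -10.0, 147.8]
tool_rot: [[0.97, -0.242, 0.001], [-0.242, -0.97, 0.0], [0.001, -0.0, -1.0]]
force: [-3.1, 2.0, 5.0]
grip_width: 42.5
```

```bash
python3 r.py; python3 - <<'E'
from tri import *
im,d,o=snap('side','s13')
cv2.imwrite('pics/s13c.png',cv2.resize(im[170:230,270:320,::-1],None,fx=10,fy=10,interpolation=2))
snap('wrist','w13')
E
```

```text
15.3 p [672.1 -10.  147.8] F [-3.1  2.   5. ] T [0.337 0.593 0.222] tau6 -0.615 j6 101.04 v6 47.7 42.5
```

View pics/s13c.png

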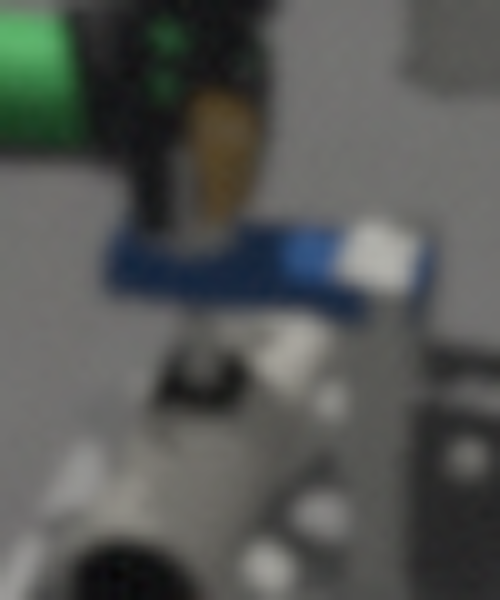

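View pics/w13.png

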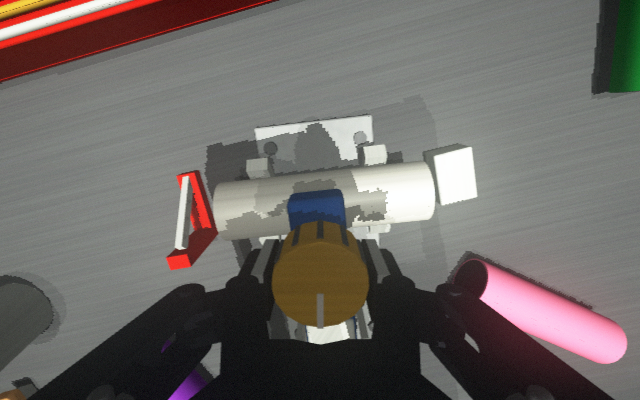

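```bash
python3 - <<'E'
from tri import *
ex=np.array([.9903,-.139,0]);ey=np.array([.139,.9903,0]);N=np.array([671.5,-9.9,0])
for f,n in(('w10','wrist'),('w13','wrist'),('top0','top'),('s13','side')):
    a=np.load(f'pics/{f}.npz');C=cam(n,dict(tool_rot=a['R'],tcp_pos=a['p']));d=a['d'];K,R,t=C
    ys,xs=np.mgrid[0:400,0:640];r=np.linalg.inv(K)@np.stack([xs.ravel(),ys.ravel(),np.ones(xs.size)]);P=(R.T@(r*d.ravel()-t[:,None])).T
    c=(P-N)@ex;l=(P-N)@ey
    m=(abs(l)>45)&(abs(l)<80)&(abs(c)<22)&(P[:,2]>50)&(P[:,2]<100)
    # fit circle r=25
    from scipy.optimize import least_squares
    if m.sum()>20:
        s=least_squares(lambda p:np.hypot(c[m]-p[0],P[m,2]-p[1])-25,[0,50],loss='soft_l1');print(f,m.sum(),s.x,'top',s.x[1]+25,np.sqrt(np.mean(s.fun**2)))
Cs=cam('side')
for z in(75,77,80,83):
    pts=[px(Cs,N+ex*a+ey*b+[0,0,z]) for a,b in((-15,15),(15,15),(-15,-15),(15,-15))];print(z,[((p[0]-270)*10,(p[1]-170)*10) for p in np.round(pts,1)])
E
```

```text
w10 2451 [8.55759316e-03 5.18508577e+01] top 76.85085773921631 0.6095224523321696
w13 4559 [ 0.47170971 51.88468939] top 76.88468938701416 0.583839841493791
top0 310 [ 0.46492237 51.80716666] top 76.80716665564672 2.6181073953576877
s13 106 [-0.13348659 49.39103212] top 74.3910321217277 1.9357548726767486
75 [(np.float64(231.9999999999999), np.float64(416.9999999999999)), (np.float64(143.99999999999977), np.float64(405.99999999999994)), (np.float64(256.0000000000002), np.float64(369.00000000000006)), (np.float64(170.0), np.float64(358.0000000000001))]
77 [(np.float64(231.00000000000023), np.float64(411.9999999999999)), (np.float64(143.99999999999977), np.float64(400.99999999999994)), (np.float64(256.0000000000002), np.float64(364.00000000000006)), (np.float64(170.0), np.float64(353.0000000000001))]
80 [(np.float64(231.00000000000023), np.float64(404.00000000000006)), (np.float64(143.99999999999977), np.float64(394.00000000000006)), (np.float64(255.0), np.float64(355.99999999999994)), (np.float64(170.0), np.float64(345.99999999999994))]
83 [(np.float64(231.00000000000023), np.float64(396.9999999999999)), (np.float64(143.0000000000001), np.float64(385.99999999999994)), (np.float64(255.0), np.float64(349.00000000000006)), (np.float64(168.99999999999977), np.float64(338.0000000000001))]
```

```bash
python3 - <<'E'
import numpy as np,cv2
tiles=[]
for f in('side0','s10','s12','s13'):
    im=np.load(f'pics/{f}.npz')['im'];g=im.mean(2);print(f)
    for x in range(287,294): print(x,g[196:215,x].round().astype(int).tolist())
    tiles.append(cv2.resize(im[192:218,278:302,::-1],None,fx=16,fy=11,interpolation=0))
cv2.imwrite('pics/cmp.png',np.vstack([np.hstack(tiles[:2]),np.hstack(tiles[2:])])[:600,:800])
E
```

```text
side0
287 [65, 56, 44, 41, 42, 48, 51, 50, 42, 33, 30, 41, 63, 80, 88, 105, 136, 177, 204]
288 [71, 56, 42, 40, 42, 47, 52, 59, 56, 44, 30, 33, 58, 77, 86, 101, 131, 172, 201]
289 [71, 57, 43, 38, 40, 47, 59, 70, 68, 55, 39, 31, 54, 75, 86, 96, 121, 159, 192]
290 [70, 53, 43, 43, 42, 48, 59, 70, 70, 57, 35, 32, 53, 74, 86, 96, 111, 140, 176]
291 [65, 52, 42, 41, 41, 47, 54, 59, 55, 45, 29, 31, 50, 70, 84, 95, 105, 127, 163]
292 [56, 50, 48, 44, 40, 42, 40, 42, 39, 36, 39, 45, 56, 72, 83, 91, 101, 118, 150]
293 [55, 54, 55, 47, 43, 39, 39, 40, 52, 70, 85, 89, 79, 79, 84, 89, 95, 108, 134]
s10
287 [48, 43, 43, 45, 50, 52, 49, 39, 31, 41, 73, 92, 96, 89, 87, 89, 103, 117, 124]
288 [51, 45, 42, 44, 50, 57, 60, 54, 36, 33, 55, 78, 85, 87, 87, 91, 100, 113, 123]
289 [53, 44, 43, 46, 57, 69, 73, 64, 47, 32, 47, 68, 82, 87, 87, 91, 97, 109, 118]
290 [48, 42, 42, 46, 55, 69, 74, 66, 45, 32, 41, 63, 80, 88, 90, 92, 97, 105, 113]
291 [45, 42, 44, 41, 49, 57, 62, 54, 38, 26, 40, 63, 79, 87, 89, 96, 101, 106, 108]
292 [46, 41, 41, 42, 40, 42, 42, 36, 32, 32, 47, 65, 82, 88, 90, 94, 101, 107, 107]
[... 569 characters left out ...]
 49, 67, 85, 93, 100, 105]
293 [43, 42, 42, 59, 104, 157, 185, 177, 129, 64, 38, 37, 47, 60, 73, 85, 91, 95, 100]
s13
287 [49, 44, 45, 56, 77, 93, 100, 97, 86, 71, 54, 41, 27, 29, 51, 72, 88, 97, 99]
288 [51, 42, 42, 49, 67, 82, 90, 89, 79, 68, 62, 52, 37, 30, 48, 71, 92, 103, 108]
289 [50, 44, 42, 49, 61, 74, 85, 87, 81, 79, 76, 66, 48, 31, 43, 69, 92, 104, 111]
290 [49, 43, 42, 46, 61, 76, 86, 88, 85, 82, 78, 69, 50, 35, 42, 66, 92, 105, 110]
291 [46, 43, 43, 48, 63, 83, 94, 95, 87, 75, 68, 59, 44, 28, 38, 65, 90, 104, 108]
292 [43, 43, 42, 47, 65, 90, 105, 106, 94, 70, 51, 38, 32, 28, 42, 65, 89, 100, 107]
293 [42, 42, 42, 47, 66, 91, 110, 111, 98, 72, 46, 31, 31, 39, 54, 70, 86, 95, 103]
```

View pics/cmp.png

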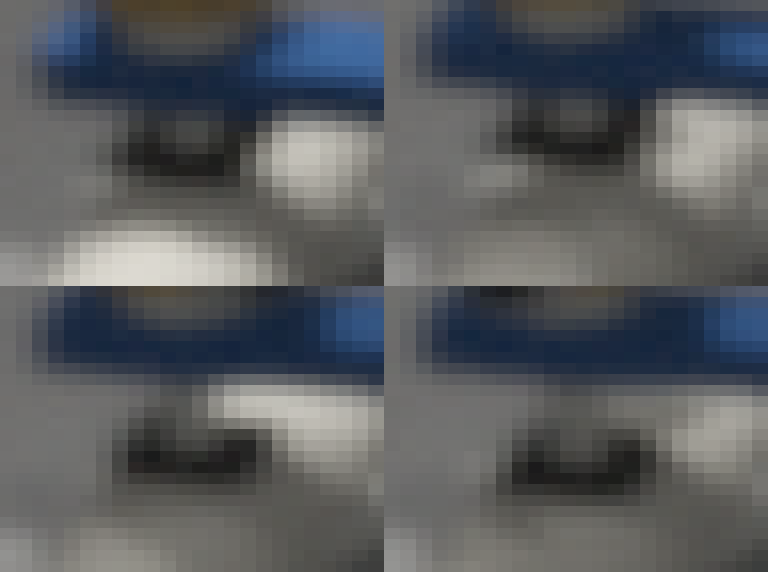

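Sub-pixel fit of the pad's lower edge: it moved as expected (about 0.25 px/mm) and is now about 1 mm off the tube top. I continue in small bites.

Request:
{"api": "drive_tool", "payload": {
  "steps": [
    {"wx":0,"wy":0,"wz":4,"x":0,"y":0,"z":0,"grip":0.8},
    {"wx":0,"wy":0,"wz":8,"x":0,"y":0,"z":0,"grip":0.8}
  ],
  "squeeze": 60
}}

```text
time: 15.65
tcp_pos: [672.1, -10.0, 147.8]
tool_rot: [[0.927, -0.374, 0.001], [-0.374, -0.927, 0.0], [0.001, -0.001, -1.0]]
force: [-2.6, 2.6, 4.9]
grip_width: 42.5
```

```bash
python3 r.py
```

```text
15.65 p [672.1 -10.  147.8] F [-2.6  2.6  4.9] T [0.355 0.585 0.24 ] tau6 -0.331 j6 108.97 v6 31.7 42.5
```

Request:
{"api": "drive_tool", "payload": {
  "steps": [
    {"wx":0,"wy":0,"wz":4,"x":0,"y":0,"z":0,"grip":0.8},
    {"wx":0,"wy":0,"wz":8,"x":0,"y":0,"z":0,"grip":0.8}
  ],
  "squeeze": 60
}}

```text
time: 15.9
tcp_pos: [672.1, -10.1, 147.9]
tool_rot: [[0.866, -0.499, 0.001], [-0.499, -0.866, -0.0], [0.001, -0.001, -1.0]]
force: [-3.6, 2.8, 5.3]
grip_width: 42.4
```

```bash
python3 r.py
```

```text
15.9 p [672.1 -10.1 147.9] F [-3.6  2.8  5.3] T [0.323 0.554 0.336] tau6 -0.241 j6 116.97 v6 31.6 42.4
```

The torque step is there: at the same speed, tau6 changed by +0.09 N m between j6 109° and 117°, and ft z went to 0.34. So the pad touched within the last 8° of turn. I'll check the lever angle from the side picture to see what bite angle this means.

```bash
python3 - <<'E'
from tri import *
from scipy.optimize import least_squares
im,d,o=snap('side','s14');C=cam('side')
H=np.array([577.2,3.5,75]);a=np.array([-.9903,.139,0])
for f,bx in(('side0',(335,205,360,225)),('s10',(335,195,360,215)),('s14',(335,195,360,215))):
    im=np.load(f'pics/{f}.npz')['im'];q=seg(im,'red',bx);u=np.array([q[0].mean(),q[1].mean()])
    s=least_squares(lambda p:px(C,H+95*(np.cos(p[0])*a+[0,0,np.sin(p[0])]))-u,[.3]);print(f,len(q[0]),u,s.x,s.fun)
im=np.load('pics/s14.npz')['im'];g=im.mean(2);print(g[196:215,290].round().tolist())
E
python3 r.py
```

```text
side0 20 [346.2 215.5] [0.00879798] [0.16890698 0.00538722]
s10 24 [341.25       200.95833333] [0.61774363] [ 0.2690306  -0.19471447]
s14 24 [341.20833333 201.08333333] [0.61494363] [ 0.35635163 -0.25645643]
[50.0, 42.0, 44.0, 47.0, 66.0, 87.0, 98.0, 101.0, 97.0, 87.0, 80.0, 73.0, 54.0, 34.0, 33.0, 62.0, 89.0, 105.0, 110.0]
15.95 p [672.1 -10.1 147.9] F [-3.5  1.8  5.5] T [ 0.27   0.618 -0.04 ] tau6 0.165 j6 117.11 v6 -5.2 42.9
```

Lever about 0.62 rad and touch just passed, so the bite is at about 0.65–0.70 rad and I expect roughly 34 N closed. I release the nut, go up, and turn the fingers back along the clamp's y.

Request:
{"api": "drive_tool", "payload": {
  "steps": [
    {"wx":0,"wy":0,"wz":0,"x":0,"y":0,"z":0,"grip":0.24},
    {"wx":0,"wy":0,"wz":0,"x":0,"y":0,"z":0,"grip":0.24},
    {"wx":0,"wy":0,"wz":0,"x":0,"y":0,"z":-0.4,"grip":0.24},
    {"wx":0,"wy":0,"wz":0,"x":0,"y":0,"z":-1.6,"grip":0.24},
    {"wx":0,"wy":0,"wz":-6,"x":0,"y":0,"z":-2.6,"grip":0.24},
    {"wx":0,"wy":0,"wz":-14,"x":0,"y":0,"z":-3.2,"grip":1},
    {"wx":0,"wy":0,"wz":-22,"x":0,"y":0,"z":-3.2,"grip":1},
    {"wx":0,"wy":0,"wz":-22,"x":0,"y":0,"z":-3.2,"grip":1}
  ],
  "squeeze": 60
}}

```text
time: 16.95
tcp_pos: [672.0, -10.3, 243.9]
tool_rot: [[0.99, -0.14, 0.002], [-0.14, -0.99, -0.0], [0.002, -0.0, -1.0]]
force: [1.0, 0.9, -0.3]
grip_width: 10.3
```

```bash
python3 r.py; python3 - <<'E'
from tri import *
im,d,o=snap('side','s15');print(o['tool_rot'].round(3).tolist())
cv2.imwrite('pics/s15c.png',cv2.resize(im[150:270,240:400,::-1],None,fx=5,fy=5,interpolation=2))
E
```

```text
16.95 p [672.  -10.3 243.9] F [ 1.   0.9 -0.3] T [ 0.018 -0.033 -0.001] tau6 -0.482 j6 95.06 v6 2.9 10.3
[[0.99, -0.14, 0.002], [-0.14, -0.99, -0.0], [0.002, -0.0, -1.0]]
```

View pics/s15c.png

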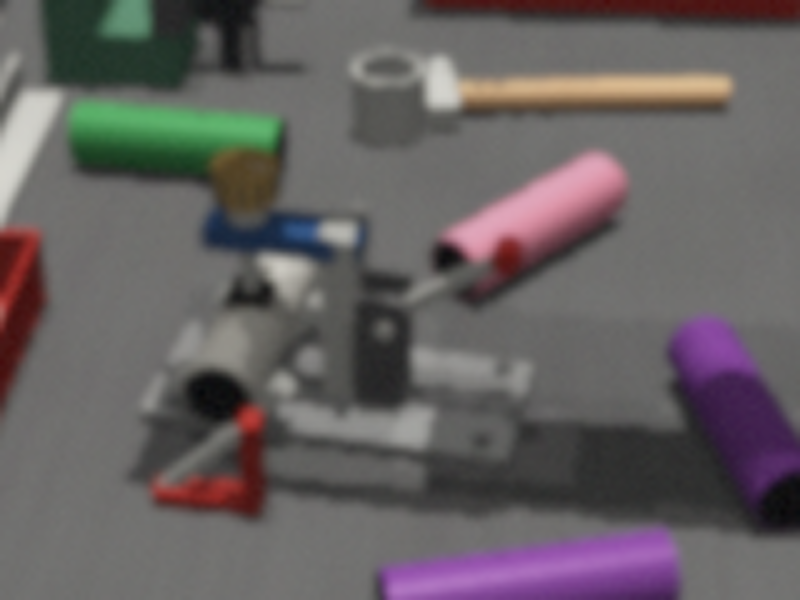

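The pad (250,290) rests on the tube, the lever is unchanged and the tube is in place. I go above the barrel with shut fingers.

Request:
{"api": "drive_tool", "payload": {
  "steps": [
    {"wx":0,"wy":0,"wz":0,"x":-1.5,"y":0,"z":0,"grip":1},
    {"wx":0,"wy":0,"wz":0,"x":-3.0,"y":0,"z":0,"grip":1},
    {"wx":0,"wy":0,"wz":0,"x":-4.5,"y":0,"z":0,"grip":1},
    {"wx":0,"wy":0,"wz":0,"x":-5.77,"y":0,"z":0.5,"grip":1},
    {"wx":0,"wy":0,"wz":0,"x":-5.77,"y":0,"z":1.8,"grip":1},
    {"wx":0,"wy":0,"wz":0,"x":-5.77,"y":0,"z":3.0,"grip":1},
    {"wx":0,"wy":0,"wz":0,"x":-5.77,"y":0,"z":3.2,"grip":1}
  ],
  "squeeze": 60
}}

```text
time: 17.88
tcp_pos: [497.4, 13.9, 143.8]
tool_rot: [[0.99, -0.141, -0.006], [-0.141, -0.99, 0.0], [-0.006, 0.001, -1.0]]
force: [-0.0, 0.1, 0.0]
grip_width: -0.1
```

```bash
python3 r.py; python3 - <<'E'
from tri import *
snap('wrist','w16')
E
```

```text
17.875 p [497.4  13.9 143.8] F [-0.   0.1  0. ] T [ 0.014  0.036 -0.015] tau6 0.012 j6 96.82 v6 -0.4 -0.1
```

View pics/w16.png

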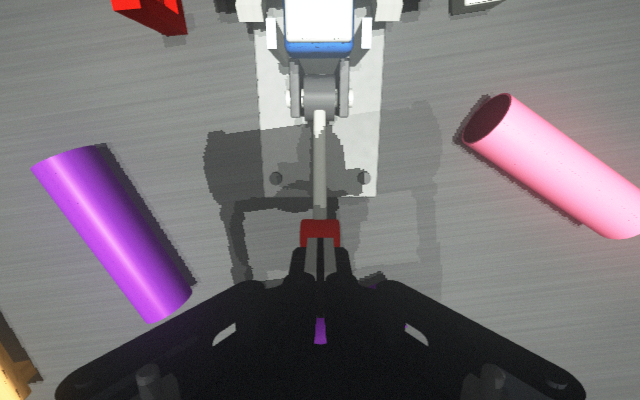

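The shut fingertips stand just above the barrel at (320,233). I push it down gently along its arc.

Request:
{"api": "drive_tool", "payload": {
  "steps": [
    {"wx":0,"wy":0,"wz":0,"x":-0.05,"y":0,"z":0.3,"grip":1},
    {"wx":0,"wy":0,"wz":0,"x":-0.1,"y":0,"z":0.54,"grip":1},
    {"wx":0,"wy":0,"wz":0,"x":-0.17,"y":0,"z":0.69,"grip":1},
    {"wx":0,"wy":0,"wz":0,"x":-0.24,"y":0,"z":0.83,"grip":1}
  ],
  "squeeze": 60
}}

```text
time: 18.42
tcp_pos: [493.0, 15.1, 124.3]
tool_rot: [[0.99, -0.14, -0.0], [-0.14, -0.99, 0.0], [-0.0, -0.0, -1.0]]
force: [-8.2, 0.9, 11.5]
grip_width: 0.3
```

```bash
python3 r.py
```

```text
18.425 p [493.   15.1 124.3] F [-8.2  0.9 11.5] T [ 0.164  1.371 -0.005] tau6 -0.008 j6 96.86 v6 0.2 0.3
```

Request:
{"api": "drive_tool", "payload": {
  "steps": [
    {"wx":0,"wy":0,"wz":0,"x":-0.04,"y":0,"z":0.15,"grip":1},
    {"wx":0,"wy":0,"wz":0,"x":-0.07,"y":0,"z":0.3,"grip":1},
    {"wx":0,"wy":0,"wz":0,"x":-0.1,"y":0,"z":0.45,"grip":1},
    {"wx":0,"wy":0,"wz":0,"x":-0.12,"y":0,"z":0.6,"grip":1},
    {"wx":0,"wy":0,"wz":0,"x":-0.14,"y":0,"z":0.76,"grip":1},
    {"wx":0,"wy":0,"wz":0,"x":-0.15,"y":0,"z":0.91,"grip":1}
  ],
  "squeeze": 60
}}

```text
time: 19.18
tcp_pos: [488.9, 15.7, 96.5]
tool_rot: [[0.99, -0.14, 0.0], [-0.14, -0.99, 0.0], [0.0, -0.0, -1.0]]
force: [-5.0, 1.6, 8.0]
grip_width: 0.2
```

```bash
python3 r.py
```

```text
19.175 p [488.9  15.7  96.5] F [-5.   1.6  8. ] T [0.067 0.943 0.025] tau6 -0.001 j6 96.92 v6 -0.1 0.2
```

Request:
{"api": "drive_tool", "payload": {
  "steps": [
    {"wx":0,"wy":0,"wz":0,"x":-0.02,"y":0,"z":0.15,"grip":1},
    {"wx":0,"wy":0,"wz":0,"x":-0.02,"y":0,"z":0.3,"grip":1},
    {"wx":0,"wy":0,"wz":0,"x":-0.02,"y":0,"z":0.42,"grip":1},
    {"wx":0,"wy":0,"wz":0,"x":-0.02,"y":0,"z":0.5,"grip":1},
    {"wx":0,"wy":0,"wz":0,"x":-0.02,"y":0,"z":0.5,"grip":1}
  ],
  "squeeze": 60
}}

```text
time: 19.8
tcp_pos: [488.5, 15.8, 84.4]
tool_rot: [[0.99, -0.14, -0.001], [-0.14, -0.99, 0.0], [-0.001, -0.0, -1.0]]
force: [-14.3, 0.7, 28.3]
grip_width: 0.0
```

```bash
python3 r.py
```

```text
19.8 p [488.5  15.8  84.4] F [-14.3   0.7  28.3] T [ 1.630e-01  2.595e+00 -2.000e-03] tau6 0.003 j6 96.93 v6 0.1 0.0
```

The force rose to 28 N at z 84: the lever is at its closed stop. I lift away and check.

Request:
{"api": "drive_tool", "payload": {
  "steps": [
    {"wx":0,"wy":0,"wz":0,"x":0,"y":0,"z":-0.4,"grip":1},
    {"wx":0,"wy":0,"wz":0,"x":0,"y":0,"z":-1.5,"grip":1},
    {"wx":0,"wy":0,"wz":0,"x":0,"y":0,"z":-3.0,"grip":1},
    {"wx":0,"wy":0,"wz":0,"x":-1.5,"y":0,"z":-4.0,"grip":1},
    {"wx":0,"wy":0,"wz":0,"x":-2,"y":0,"z":-5.0,"grip":1},
    {"wx":0,"wy":0,"wz":0,"x":-2,"y":0,"z":-5.0,"grip":1}
  ],
  "squeeze": 60
}}

```text
time: 20.55
tcp_pos: [430.6, 24.0, 233.6]
tool_rot: [[0.99, -0.139, 0.009], [-0.139, -0.99, -0.0], [0.009, -0.001, -1.0]]
force: [1.1, 0.9, -0.2]
grip_width: -0.2
```

```bash
python3 r.py; python3 - <<'E'
from tri import *
from scipy.optimize import least_squares
im,d,o=snap('side','s17');snap('wrist','w17');C=cam('side');print(o['tcp_pos'])
H=np.array([577.2,3.5,75]);a=np.array([-.9903,.139,0])
q=seg(im,'red',(335,200,360,225));u=np.array([q[0].mean(),q[1].mean()])
s=least_squares(lambda p:px(C,H+95*(np.cos(p[0])*a+[0,0,np.sin(p[0])]))-u,[.3]);print(len(q[0]),u,s.x,s.fun)
cv2.imwrite('pics/s17c.png',cv2.resize(im[150:270,240:400,::-1],None,fx=5,fy=5,interpolation=2))
N=np.array([671.5,-9.9,0]);ex=np.array([.9903,-.139,0]);ey=np.array([.139,.9903,0])
for f,n in(('top0','top'),('t17','top')):
    if f=='t17': snap('top',f)
    A=np.load(f'pics/{f}.npz');K,R,t=cam('top');ys,xs=np.mgrid[0:400,0:640];r=np.linalg.inv(K)@np.stack([xs.ravel(),ys.ravel(),np.ones(xs.size)]);P=(R.T@(r*A['d'].ravel()-t[:,None])).T
    c=(P-N)@ex;l=(P-N)@ey;m=(abs(l)>25)&(abs(l)<100)&(abs(c)<22)&(P[:,2]>60)&(P[:,2]<90);print(f,m.sum(),P[m].mean(0),l[m].min(),l[m].max())
E
```

```text
20.55 p [430.6  24.  233.6] F [ 1.1  0.9 -0.2] T [0.075 0.021 0.023] tau6 0.016 j6 97.88 v6 -0.2 -0.2
[430.58977686  24.02535937 233.60556368]
13 [346. 216.] [-0.01250772] [0.34591854 0.0198963 ]
top0 524 [668.78267644 -14.21758316  72.95059978] -88.37065201329952 81.72511857548353
t17 527 [668.8711698  -14.5783716   72.84526444] -88.26601678705731 81.51902679330186
```

View pics/s17c.png

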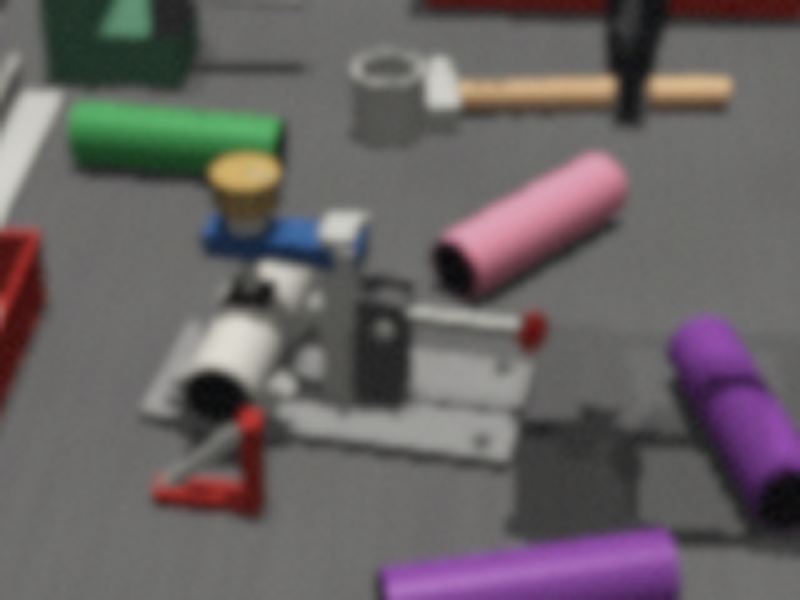

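The lever is level again (barrel at crop (534,330), about 0 rad), the pad is on the tube, the tube hasn't moved, and the arm is clear. I hand it in.

```bash
python3 -c "
from plant import ctrl
print(ctrl.close_job())"
```

```text
the job is handed in; nothing more can be done
None
```

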